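Refit the geared carousel of the sample mixer

ROBOT

A 6-joint arm with a two-finger parallel gripper is mounted at the origin on a cart in front of the work surface, level with it; the furniture and walls round the work are solid. World frame = base frame: x ahead of the robot, y to its left, z up, the work surface at z = 0. Lengths are in m, angles in rad, forces in N, time in s.
With the tool pointing down it reaches from about 0.3 to 0.775 m from the base axis. Payload 14.6 kg.
Tool frame: the origin (TCP) lies midway between the tips of the shut fingers; the grasp point (between the pads) lies 19 mm behind it; z points along the fingers, y is the direction in which the jaws open and shut (so a half turn about z gives the same grasp; the last joint's range is limited). The gripper opens to 94 mm and grips with 3 to 60 N. Pads are 16 mm wide; open, the fingers measure 119 mm over their backs; the gripper's body (75 mm by 177 mm) begins 78 mm behind the grasp point.
Start: joints at [-1.391, 0.3, 1.521, -0, 1.321, -0.067], TCP at [0.134, -0.533, 0.205] pointing down, gripper open.
Joint ranges: [-3.03, 3.03], [-0.79, 2.21], [0.23, 2.52], [-1.04, 4.18], [0, 3.07], [-2.55, 2.55]. Speed limits (rad/s): [2.22, 2.22, 2.57, 3.14, 3.14, 3.14].

INTERFACE

Orientations are given as a unit quaternion [x, y, z, w].
In Python, from bench import robot gives the robot as it stands. The module is installed in compiled form; this text tells all that it offers.
- The arm moves only by the tool jog_arm, never from a script. Its argument "deltas" is one flat list of numbers, 5 for each row, row after row: the opening, from -1 (shut) to 1 (fully open), then the shift along the world's x, y, z as a fraction of full scale, then the turn about the world's z as a fraction of full scale. A call has 1 to 10 rows; each row is the pose to reach, as a shift and turn from the pose measured when the call began; what a row does not reach only later rows make up. Full scale, the value 1, is 0.5 m for a shift and 60 degrees for a turn. A row lasts 1/12 s, in which the tool goes at most 41.7 mm and 7.16 degrees, less where a joint would pass 70% of its speed; a pose out of reach is approached as far as the arm can. A call with a number of a shift or a turn outside -1 to 1 is refused whole. A call with a gripper value outside its range is refused whole. The fingers move at their own pace and stop on an object; "newtons" is the grip in N (left out, the last holds). Time passes only in rows, so rows that repeat a pose let the fingers close. It gives the time, the measured TCP pose, the force and the opening at its end, in the units of the state.
- robot.get_state(): the state, without advancing time (a new reading comes with each control period).
- robot.get_image(name): name is "scene" or "side" or "wrist"; returns a dict with "frame" (480x640x3 uint8, blue, green, red), "depth" (480x640 float32, m along the optical axis (not along the pixel's ray), 0 where there is no reading), "camera_matrix" (3x3 intrinsics, pixels), "dist" ([k1, k2, p1, p2, k3] as OpenCV has them; the pictures are not rectified), "rvec" (rotation vector, rad) and "tvec" (3), from world to camera coordinates, as OpenCV has them. Camera axes: x right, y down, z forward; pixel columns grow to the right and rows downward; lengths in m; the calibration is good to about 2 mm. A picture is of the moment at which its call begins.
- robot.job_done(): hands the job in, once; it reports no verdict.
The state is a dict: "time_s": time; "joints": joint angles; "joint_vel": joint speeds; "effort": joint torques, N m; "tcp_pos": TCP position; "eef_rot": TCP orientation; "ft_force": force on the tool from outside, world axes, zero at the start; "wrist_torque": the same for the moment, N m; "grip_width": opening from 0.0 (shut) to 1.0 (fully open).
Only numpy, scipy, OpenCV 4.12 (cv2) and the standard library are available. Lean on these libraries where they do the work, as an engineer would, in place of code of your own. Each camera call takes 0.05 s, during which the arm holds its last target.

TASK

Put the washed sample carousel back on its mixer: lift it out of the drying rack by its white grip, lay it grip-up on the bare table and let it go, then take the grip afresh from straight above, lower the carousel inside the clear guard over the spindle and rock it gently to and fro about its axis until its toothed rim drops into mesh with the brass pinion and it sits level and fully home, then let go. Never drop it or force it, and leave the jar, the slide box, the gel bottle and the blue tip rack where they stand.

Things in the scene. Friction and masses are not known exactly. Their poses are not given: they have to be found in the camera images.
- carousel: sample carousel, about 0.2 kg: white toothed rim (24 teeth, 103 mm over the tips, 12 mm thick), above it a blue disc, 88 mm diameter, up to 28 mm, with twelve tube wells, and the white grip. Origin: on the axis, at the rim's underside; z along the axis to the grip. At the start it stands on edge in the rack, z pointing out of the rack's front and only 12 degrees upward
- grip (a point): middle of the carousel's grip, on its axis 50 mm from the carousel's origin, axes parallel to the carousel's. The grip is a flat bar 16 mm thick (along y), 38 mm wide (along x), reaching from 28 to 68 mm along the axis; pinch it across the 16 mm. At the start its y axis lies level and its x axis points up
- bore (a point): inner end of the blind bore in the carousel's underside, on its axis 26 mm from its origin; the bore is 19 mm across and open below
- drive_base: the mixer, fixed: pale base 170 x 150 mm (x from -70 to +100 mm, y +-75 mm), 22 mm high. Origin: on the table under the spindle, z up. The spindle is 16 mm thick, a cone over its last 5 mm, its tip 50 mm above the table. The motor housing (x from 64 to 102 mm, y +-46 mm, 74 mm high) covers the outer part of the brass pinion
- seat (a point): centre of the spindle's shoulder, 26 mm above the table: the carousel's origin lies here when it is fully home, z up, facing any way round the axis. The bore is already over the spindle when the teeth first meet
- guard_rim (a point): centre of the upper rim of the clear round guard about the spindle, 92 mm above the table; inner diameter 128 mm, wall 3 mm. Inside it there is no room for a slanted gripper: come straight down, jaws not opened wide
- pinion_axis (a point): on the axis of the brass drive pinion, level with the top of its teeth, 38 mm above the table, 68.5 mm from the spindle. 10 teeth, 47 mm over the tips. Its motor holds it fast at an angle that differs each time and is not reported. Teeth are 15 degrees of the carousel apart with 2 to 3 mm of play; out of phase, the carousel rests on the pinion 12 mm too high
- drying_rack: steel wire rack in a drip tray 140 x 150 mm (x from -86 to +54 mm, y +-75 mm), fixed. Origin: on the table below the carousel's origin, which starts 68 mm up; z up; front is -x. Two sloping wires, 33 mm to either side, carry the blue disc from below; a wire loop up to 105 mm high, 22 mm to either side, stands behind the toothed rim. Upward and forward the carousel is free
- jar: clear reagent jar with a black cap, 43 mm diameter, 72 mm tall; origin: centre of its underside. Leave it alone
- slide_box: small white and green carton, 55 x 85 mm (x, y), 32 mm high; origin: centre of its underside. Leave it alone
- gel_bottle: hand gel pump bottle, 58 x 70 mm, 171 mm tall; origin: centre of its underside. Leave it alone
- tip_rack: turquoise tip rack with a clear base, 84 x 122 mm (x, y), 52 mm high; origin: centre of its underside. Leave it alone
Not all that is in view belongs to the job. Leave any red look-alike of the carousel alone.

How it is judged:
On the way:
1. the carousel lies flat on the table, grip up, clear of the mixer, and has been let go (height (world z) of carousel below 0.006 m and angle between carousel's own z axis and vertical below 0.08 rad and linear speed of carousel below 0.03 m/s and contact force between the fingers and carousel below 0.3 N and horizontal distance between carousel and seat above 0.1 m), for 0.2 s.
At the end, for the whole second after the job is handed in: the carousel rests on the spindle's shoulder with its teeth in mesh: its origin within 3 mm of the seat in height and 5 mm sideways, level to 0.05 rad, at rest and let go (z of carousel in the frame of seat between -0.004 and 0.003 m and horizontal distance between carousel and seat below 0.005 m and angle between carousel's own z axis and vertical below 0.05 rad and linear speed of carousel below 0.02 m/s and contact force between the fingers and carousel below 0.3 N); the robot touches nothing.
It fails at once if the carousel is forced: pressed or twisted against the mixer with more than 80 N in all (contact force between carousel and drive_base above 80 N).
It fails at once if the carousel is dropped: it falls out of the fingers from more than about 15 mm (linear speed of carousel above 0.55 m/s and contact force between the fingers and carousel below 0.1 N).
It fails at once if the jar, the slide box, the gel bottle or the tip rack is moved by more than 20 mm (distance of any of jar, slide_box, gel_bottle, tip_rack from where it was at the start of the episode above 0.02 m).
It also fails if it takes over 61 s, if anything falls off the work surface, if the arm or the gripper's body presses on something with over 40 N, if the wrist force passes 120 N, or if a joint passes its speed limit or range.

## Working session

There is one attempt and no reset: what is moved stays moved. The work goes in short steps, Python scripts to look and compute and a tool call to move; the robot and the scene stay as the last step left them, time stands still between calls to the robot, and variables do not carry over. Pictures are saved under pics/ and viewed, and the job is handed in when it is done.

Besides the shell and the picture viewer there is one more tool, called after "Call:" as name(argument=value, ...) on one line, values as JSON. jog_arm: Moves the arm, as the interface text tells. Its arguments: {"type":"object","properties":{"deltas":{"type":"array","items":{"type":"number","minimum":-1,"maximum":1}},"newtons":{"type":"number"}},"required":["deltas"]}

```bash
mkdir -p pics; cat > h.py <<'E'
import numpy as np, cv2
from bench import robot
def cam(n):
    im=robot.get_image(n); return im
def ray(im,uv):
    p=cv2.undistortPoints(np.array(uv,float).reshape(-1,1,2),im['camera_matrix'],np.array(im['dist']))[:,0]
    R,_=cv2.Rodrigues(np.array(im['rvec'],float)); t=np.array(im['tvec'],float).ravel()
    d=np.c_[p,np.ones(len(p))]@R; o=-R.T@t
    return o,d
def plane(im,uv,z):
    o,d=ray(im,uv); return o+d*((z-o[2])/d[:,2])[:,None]
def dep(im,uv):
    o,d=ray(im,uv); u=np.round(np.array(uv)).astype(int).reshape(-1,2)
    return o+d*im['depth'][u[:,1],u[:,0]][:,None]
def cloud(im):
    g=np.stack(np.meshgrid(np.arange(640),np.arange(480)),-1).reshape(-1,2).astype(float)
    P=dep(im,g); return P.reshape(480,640,3)
def proj(im,P):
    return cv2.projectPoints(np.array(P,float).reshape(-1,1,3),np.array(im['rvec'],float),np.array(im['tvec'],float),im['camera_matrix'],np.array(im['dist']))[0][:,0]
E
python3 - <<'E'
from h import *
import pickle
for n in('scene','side','wrist'):
    im=cam(n); cv2.imwrite(f'pics/a_{n}.png',im['frame']); pickle.dump(im,open(f'a_{n}.pkl','wb'))
    R,_=cv2.Rodrigues(np.array(im['rvec'],float)); print(n,-R.T@np.ravel(im['tvec']),R[2],(im['depth']>0).mean())
print(robot.get_state())
E
```

```text
scene [-0.50612333  0.71233801  1.07782941] [ 0.66272557 -0.38432345 -0.64272102] 0.9958333333333333
side [0.30884967 1.19157383 0.75282588] [ 0.18301475 -0.842736   -0.50626242] 0.9878092447916667
wrist [ 0.2165906  -0.51273945  0.38487675] [-0.2816691  -0.07014229 -0.9569444 ] 0.99599609375
{'time_s': 0.15, 'joints': array([-1.39058759e+00,  3.00346632e-01,  1.52143196e+00,  3.15977555e-06,
        1.32069515e+00, -6.65731233e-02]), 'joint_vel': array([-0.00014548, -0.00248942, -0.00339392,  0.00041444,  0.0013192 ,
        0.00146123]), 'effort': array([ 3.21606558e-04, -5.31958652e+01, -3.52823281e+01,  7.08110654e-02,
        2.36363837e-02, -7.35022650e-05]), 'tcp_pos': array([ 0.13433342, -0.53313955,  0.20501769]), 'eef_rot': array([ 9.92396945e-01,  1.23077657e-01, -2.34891218e-05, -4.39918855e-04]), 'ft_force': array([-0.42809188, -0.5248999 ,  0.00148867]), 'wrist_torque': array([ 0.01274239,  0.00112261, -0.01083244]), 'grip_width': 0.9942702775184458}
```

View pics/a_scene.png

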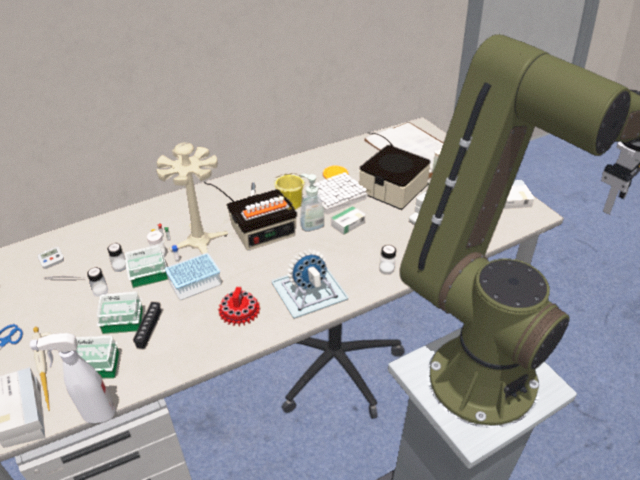

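View pics/a_side.png

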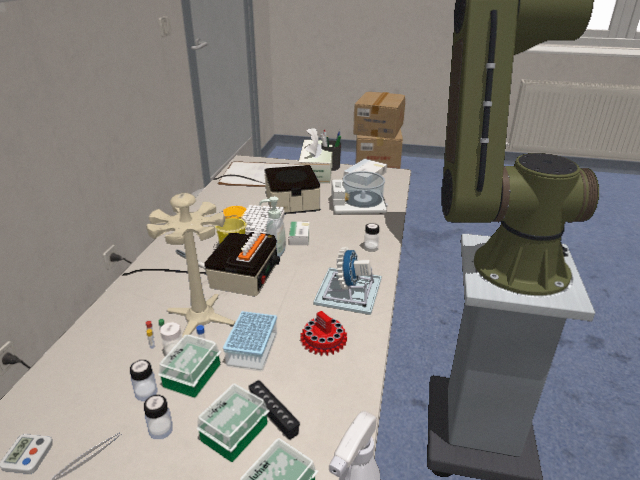

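View pics/a_wrist.png

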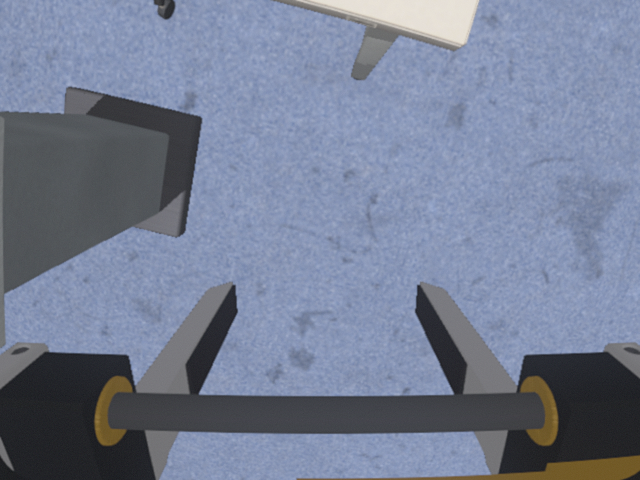

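```bash
python3 - <<'E'
from h import *
import pickle
a=pickle.load(open('a_scene.pkl','rb'));b=pickle.load(open('a_side.pkl','rb'))
c1=cv2.resize(a['frame'][230:330,255:355],(400,400),interpolation=cv2.INTER_CUBIC)
c2=cv2.resize(b['frame'][230:330,300:400],(400,400),interpolation=cv2.INTER_CUBIC)
c3=cv2.resize(b['frame'][150:220,320:420],(400,280),interpolation=cv2.INTER_CUBIC)
cv2.imwrite('pics/c1.png',np.hstack([c1,c2])); cv2.imwrite('pics/c2.png',cv2.resize(b['frame'][150:230,310:420],(770,560),interpolation=cv2.INTER_CUBIC))
for n,im,pts in(('scene',a,[(310,275),(316,272),(388,255),(309,285),(230,295)]),('side',b,[(348,268),(365,270),(365,198),(372,230)])):
    print(n);print(dep(im,pts).round(3))
# disc blue
for n,im in(('scene',a),('side',b)):
    h=cv2.cvtColor(im['frame'],cv2.COLOR_BGR2HSV); C=cloud(im)
    m=cv2.inRange(h,(98,140,40),(112,255,200)); 
    ok=(m>0)&(C[...,2]>0.02)&(C[...,0]<.7)&(abs(C[...,1])<.4)
    P=C[ok]; print(n,len(P),np.median(P,0).round(4),P.min(0).round(3),P.max(0).round(3)); v,u=np.nonzero(ok); print(u.mean(),v.mean())
E
```

```text
scene
[[ 0.417  0.213  0.078]
 [ 0.401  0.206  0.098]
 [ 0.395 -0.003  0.065]
 [ 0.419  0.215  0.043]
 [ 0.497  0.395  0.029]]
side
[[ 0.437  0.245  0.097]
 [ 0.4    0.213  0.075]
 [ 0.454 -0.218  0.053]
 [ 0.407  0.006  0.068]]
scene 156 [0.4321 0.2214 0.0891] [0.419 0.183 0.055] [0.45  0.248 0.116]
304.9935897435897 267.9871794871795
side 217 [0.4401 0.2361 0.0916] [0.423 0.186 0.047] [0.451 0.252 0.117]
347.7926267281106 267.5622119815668
```

View pics/c1.png

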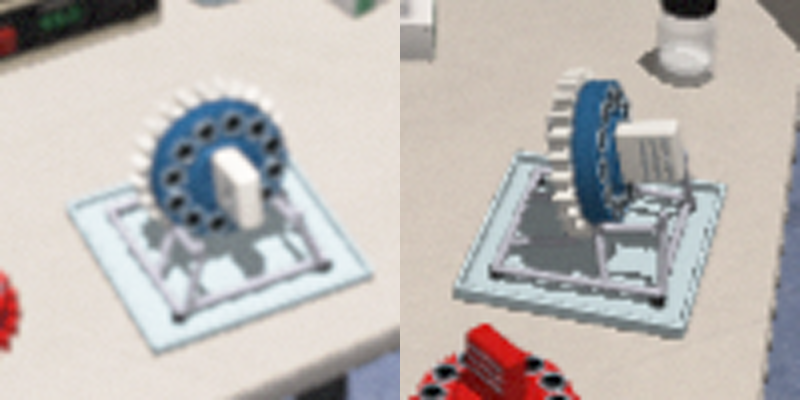

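View pics/c2.png

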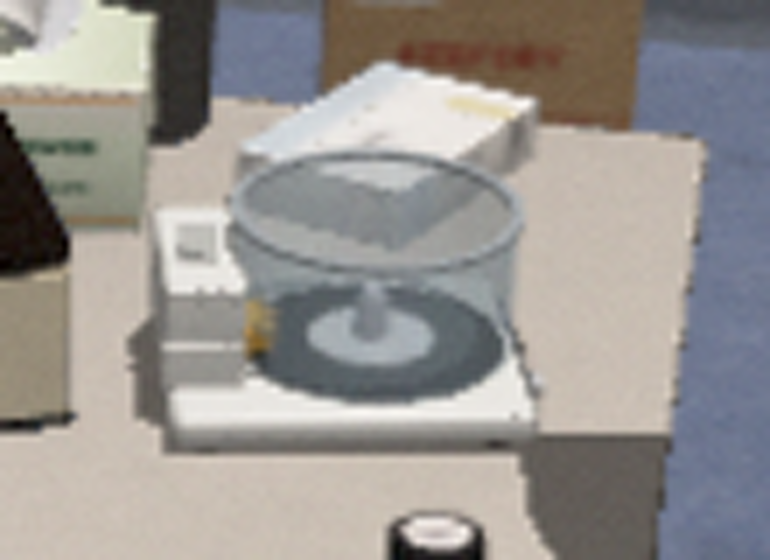

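```bash
python3 - <<'E'
from h import *
import pickle
a=pickle.load(open('a_scene.pkl','rb'));b=pickle.load(open('a_side.pkl','rb'))
p=plane(a,[(272,281.3),(293.8,318),(348,298.8)],0.008);print(p.round(4),np.linalg.norm(p[0]-p[1]),np.linalg.norm(p[2]-p[1]))
p=plane(b,[(300+53/4,230+295/4),(300+280/4,230+335/4),(300+325/4,230+188/4),(300+120/4,230+152/4)],0.008);print(p.round(4),p.mean(0)); 
for i in range(4): print(np.linalg.norm(p[i]-p[i-1]), np.degrees(np.arctan2(*(p[i]-p[i-1])[[1,0]])))
# grip bar white pixels in cloud: high whites in front of disc
for n,im in(('scene',a),('side',b)):
    h=cv2.cvtColor(im['frame'],cv2.COLOR_BGR2HSV); C=cloud(im)
    ok=(h[...,1]<40)&(h[...,2]>150)&(C[...,2]>.06)&(C[...,2]<.12)&(C[...,0]>.36)&(C[...,0]<.425)&(C[...,1]>.15)&(C[...,1]<.27)
    P=C[ok];print(n,len(P),P.mean(0),P.min(0),P.max(0))
# mixer
print(plane(b,[(363.4,190)],.05), )
# guard rim ellipse: crop pixel extremes
pts=np.array([(230,205),(522,212),(375,152),(362,268)])/7+[310,150]
q=plane(b,pts,.092);print(q.round(4),(q[0]+q[1])/2,(q[2]+q[3])/2)
# base front corners at top z=.022
q=plane(b,np.array([(168,412),(533,415),(158,212)])/7+[310,150],.022);print(q.round(4))
# jar
C=cloud(b);
E
```

```text
[[0.5094 0.2745 0.008 ]
 [0.3693 0.2851 0.008 ]
 [0.3594 0.1376 0.008 ]] 0.14043593358971931 0.14783696439409535
[[0.512  0.2833 0.008 ]
 [0.3746 0.2911 0.008 ]
 [0.3638 0.1385 0.008 ]
 [0.5012 0.1266 0.008 ]] [0.43790404 0.20988136 0.008     ]
0.1570438586893488 86.04973575595334
0.13759192128316206 176.76012549243646
0.15297915486292396 -94.06866408648942
0.13791765004071332 -4.930373002840273
scene 163 [0.3998938 0.2077054 0.0847033] [0.38292599 0.16385229 0.06010943] [0.42486614 0.21726819 0.10059688]
side 114 [0.40555132 0.21110565 0.08931744] [0.38758911 0.19687752 0.06741036] [0.4247677  0.21863386 0.10105981]
[[ 0.46790694 -0.28245488  0.05      ]]
[[ 0.5342 -0.2602  0.092 ]
 [ 0.401  -0.2816  0.092 ]
 [ 0.4765 -0.3359  0.092 ]
 [ 0.4652 -0.2056  0.092 ]] [ 0.46759021 -0.27088827  0.092     ] [ 0.47083577 -0.27077106  0.092     ]
[[ 0.5477 -0.1823  0.022 ]
 [ 0.3847 -0.2151  0.022 ]
 [ 0.5926 -0.3975  0.022 ]]
```

Call:
jog_arm(deltas=[0,0.1,0.1,0.2,0.12,0,0.492,0.666,0.2,1,0,0.492,0.666,0.2,1,0,0.492,0.666,0.2,1,0,0.492,0.666,0.2,1,0,0.492,0.666,0.2,1,0,0.492,0.666,0.2,1,0,0.492,0.666,0.2,1,0,0.492,0.666,0.2,1,0,0.492,0.666,0.2,1], newtons=20)

```text
time_s: 0.98
tcp_pos: [0.3689, -0.2148, 0.302]
eef_rot: [0.797, 0.604, -0.0, -0.0]
ft_force: [0.6, -0.8, 0.1]
grip_width: 0.498
```

Call:
jog_arm(deltas=[0,0.04,0.85,0,1,0,0.04,0.85,0,1,0,0.04,0.85,0,1,0,0.04,0.85,0,1,0,0.04,0.85,0,1,0,0.04,0.85,0,1,0,0.04,0.85,0,1,0,0.04,0.85,0,1,0,0.04,0.85,0,1,0,0.04,0.85,0,1])

```text
time_s: 1.82
tcp_pos: [0.3878, 0.2017, 0.3021]
eef_rot: [0.386, 0.922, -0.0, 0.0]
ft_force: [0.9, -1.1, -0.5]
grip_width: 0.499
```

Call:
jog_arm(deltas=[-0.2,0,0,0,0.69,-0.2,0,0,0,0.69,-0.2,0,0,0,0.69,-0.2,0,0,0,0.69,-0.2,0,0,0,0.69,-0.2,0,0,0,0.69,-0.2,0,0,0,0.69])

```text
time_s: 2.4
tcp_pos: [0.3877, 0.2017, 0.3019]
eef_rot: [0.033, 0.999, -0.0, -0.0]
ft_force: [-0.4, -0.8, 0.4]
grip_width: 0.401
```

```bash
python3 - <<'E'
from h import *
import pickle
for n in('scene','side','wrist'):
    im=cam(n); cv2.imwrite(f'pics/b_{n}.png',im['frame']); pickle.dump(im,open(f'b_{n}.pkl','wb'))
s=robot.get_state();print(s['time_s'],s['tcp_pos'],s['eef_rot'],s['joints'],s['ft_force'])
E
```

```text
2.55 [0.38774995 0.20167133 0.30201332] [ 3.69808145e-02  9.99315961e-01 -1.63352731e-04  4.77970382e-05] [ 3.95972876e-01 -1.86313070e-02  1.66073276e+00 -3.37523423e-04
  1.49954151e+00 -1.10082091e+00] [ 0.01465561 -0.68618469 -0.74453233]
```

View pics/b_wrist.png

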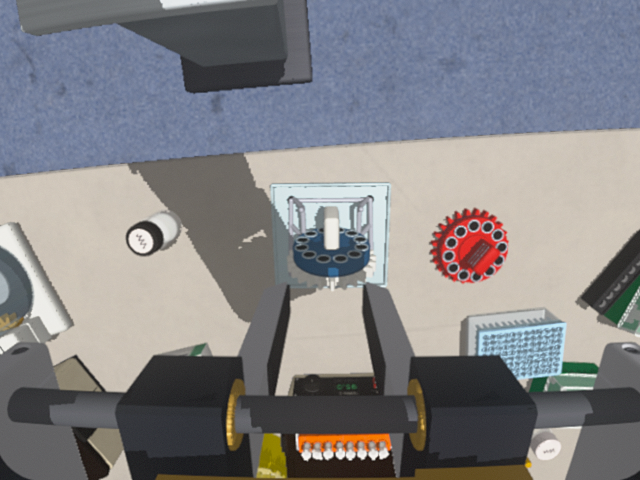

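View pics/b_scene.png

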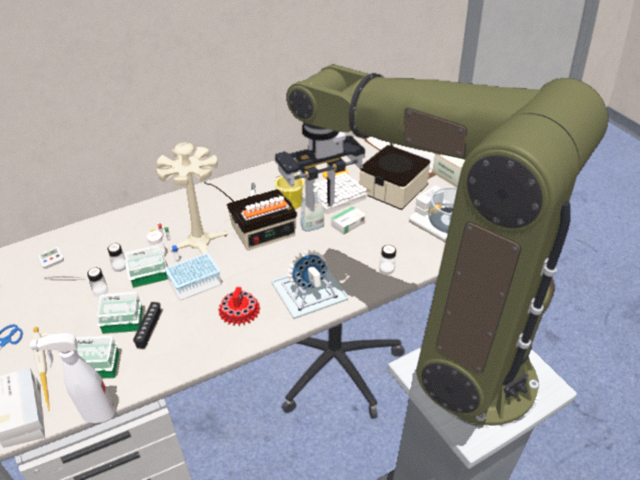

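```bash
python3 - <<'E'
from h import *
import pickle
b=pickle.load(open('b_wrist.pkl','rb'))
R,_=cv2.Rodrigues(np.array(b['rvec'],float)); print(-R.T@np.ravel(b['tvec']),R[2])
cv2.imwrite('pics/b_crop.png',cv2.resize(b['frame'][170:300,250:410],(800,650))[:600])
C=cloud(b); f=b['frame'].astype(int)
sub=C[170:300,250:410]
for v in range(200,256,5):
    print(v,[ (u,*C[v,u].round(3)) for u in (331,)], )
h=cv2.cvtColor(b['frame'],cv2.COLOR_BGR2HSV)
ok=(h[...,1]<50)&(h[...,2]>170)&(C[...,2]>.08)&(C[...,2]<.115)&(C[...,0]<.43)&(abs(C[...,1]-.21)<.02)
v,u=np.nonzero(ok);print(len(u),u.min(),u.max(),v.min(),v.max())
P=C[ok];print(P.mean(0),P.min(0),P.max(0))
for lo in np.arange(v.min(),v.max(),6):
    s=(v>=lo)&(v<lo+6);print(lo,u[s].min(),u[s].max(),P[s].mean(0).round(4))
E
```

```text
[0.30315177 0.20782473 0.48188762] [ 0.28786304 -0.02166676 -0.95742646]
200 [(331, np.float64(0.388), np.float64(0.208), np.float64(0.016))]
205 [(331, np.float64(0.397), np.float64(0.207), np.float64(0.004))]
210 [(331, np.float64(0.388), np.float64(0.207), np.float64(0.079))]
215 [(331, np.float64(0.391), np.float64(0.207), np.float64(0.092))]
220 [(331, np.float64(0.394), np.float64(0.206), np.float64(0.1))]
225 [(331, np.float64(0.399), np.float64(0.206), np.float64(0.1))]
230 [(331, np.float64(0.405), np.float64(0.206), np.float64(0.098))]
235 [(331, np.float64(0.411), np.float64(0.205), np.float64(0.098))]
240 [(331, np.float64(0.417), np.float64(0.205), np.float64(0.095))]
245 [(331, np.float64(0.423), np.float64(0.204), np.float64(0.095))]
250 [(331, np.float64(0.303), np.float64(0.208), np.float64(0.482))]
255 [(331, np.float64(0.433), np.float64(0.204), np.float64(0.099))]
509 325 338 210 248
[0.40592144 0.20616673 0.09589577] [0.38732976 0.19786545 0.08013715] [0.42712627 0.21414923 0.10183471]
210 327 338 [0.3896 0.2078 0.0867]
216 325 338 [0.3932 0.2072 0.0979]
222 325 338 [0.3991 0.2064 0.0994]
228 325 338 [0.406 0.206 0.098]
234 325 338 [0.413  0.2055 0.0965]
240 325 338 [0.4201 0.2051 0.0948]
246 326 338 [0.4254 0.2049 0.094 ]
```

View pics/b_crop.png

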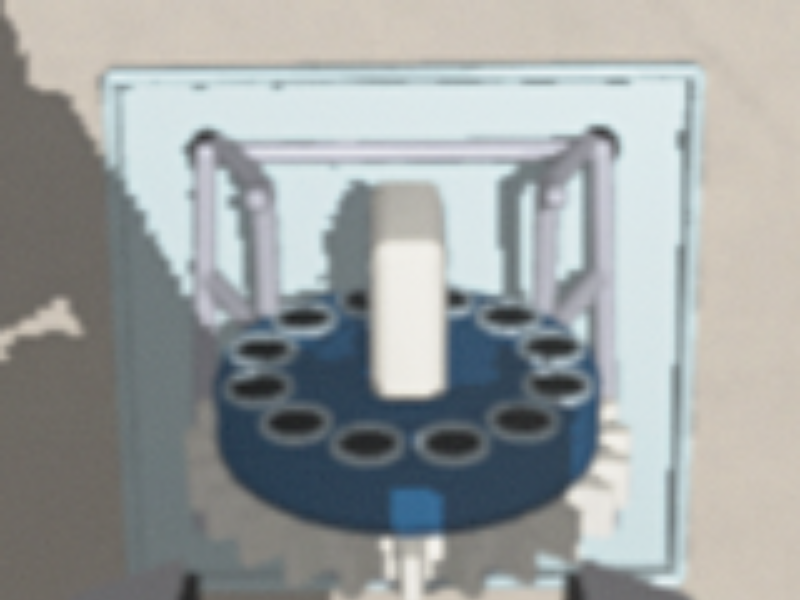

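Call:
jog_arm(deltas=[-0.4,0.025,0.01,-0.05,0,-0.4,0.025,0.01,-0.15,0,-0.4,0.025,0.01,-0.22,0,-0.4,0.025,0.01,-0.3,0,-0.4,0.025,0.01,-0.3,0,-0.4,0.025,0.01,-0.36,0,-0.4,0.025,0.01,-0.42,0,-0.4,0.025,0.01,-0.46,0,-0.4,0.025,0.01,-0.482,0,-0.4,0.025,0.01,-0.482,0])

```text
time_s: 3.38
tcp_pos: [0.4002, 0.2067, 0.0609]
eef_rot: [0.038, 0.999, -0.001, -0.001]
ft_force: [-0.1, 0.0, -0.4]
grip_width: 0.301
```

```bash
python3 - <<'E'
from h import *
im=[cam(n)['frame'] for n in('scene','side','wrist')]
cv2.imwrite('pics/d.png',np.hstack([cv2.resize(im[0][220:330,240:350],(400,400)),cv2.resize(im[1][210:320,300:410],(400,400))]));cv2.imwrite('pics/d_w.png',im[2])
s=robot.get_state();print(s['time_s'],s['tcp_pos'],s['ft_force'])
E
```

```text
3.5333 [0.40132169 0.20710639 0.06292782] [ 0.58981062 -0.34026763  0.75423126]
```

View pics/d.png

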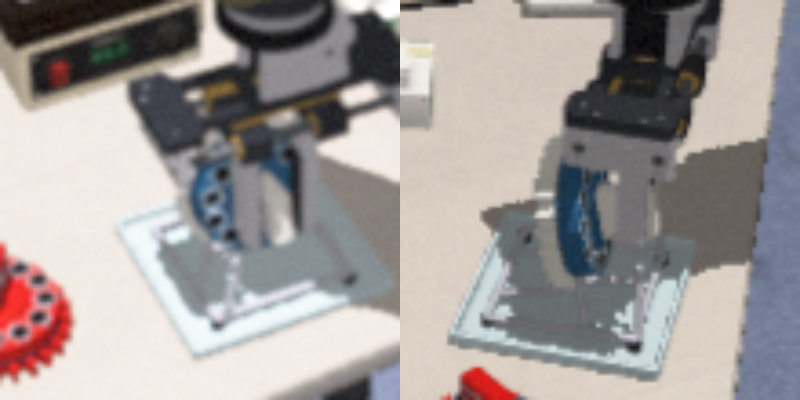

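View pics/d_w.png

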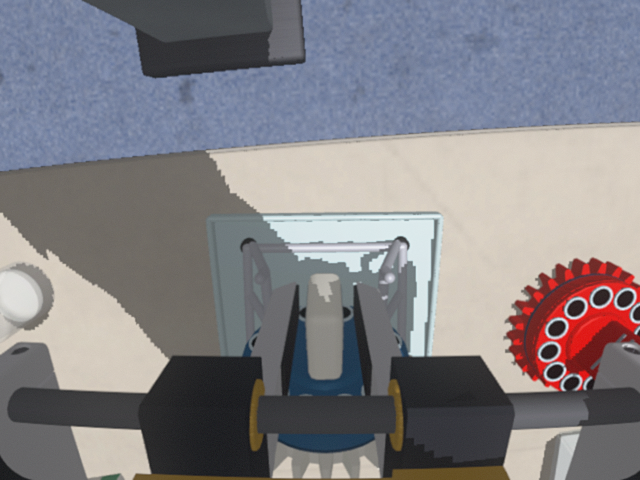

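Call:
jog_arm(deltas=[-1,0,0,0,0,-1,0,0,0,0,-1,0,0,0,0,-1,0,0,0,0,-1,0,0,0,0,-1,0,0,0,0], newtons=20)

```text
time_s: 4.03
tcp_pos: [0.402, 0.2071, 0.0641]
eef_rot: [0.038, 0.999, 0.0, 0.002]
ft_force: [-1.9, -4.1, 9.3]
grip_width: 0.174
```

Call:
jog_arm(deltas=[-1,-0.004,0,0.02,0,-1,-0.008,0,0.06,0,-1,-0.015,0,0.12,0,-1,-0.02,0,0.18,0,-1,-0.02,0,0.24,0,-1,-0.02,0,0.24,0])

```text
time_s: 4.53
tcp_pos: [0.3935, 0.2079, 0.1901]
eef_rot: [0.038, 0.999, 0.002, 0.006]
ft_force: [0.7, 0.4, -1.5]
grip_width: 0.172
```

```bash
cat > look.py <<'E'
import sys
from h import *
t=sys.argv[1]
A=cam('scene');B=cam('side');W=cam('wrist')
s=robot.get_state();p=s['tcp_pos']
def cr(im,c,r=55):
    u=proj(im,c)[0].astype(int);x=min(max(u[0]-r,0),640-2*r);y=min(max(u[1]-r,0),480-2*r)
    return cv2.resize(im['frame'][y:y+2*r,x:x+2*r],(400,400))
c=[p[0],p[1],p[2]+0.0]
cv2.imwrite(f'pics/{t}.png',np.hstack([cr(A,c),cr(B,c)]));cv2.imwrite(f'pics/{t}_w.png',W['frame'])
print(s['time_s'],p,s['ft_force'],s['wrist_torque'],s['grip_width'],s['eef_rot'])
import pickle;pickle.dump((A,B,W,s),open(t+'.pkl','wb'))
E
python3 look.py e
```

```text
4.6833 [0.39157672 0.206969   0.18388421] [ 0.65135972 -0.2072572  -1.95530981] [ 0.01718919 -0.05795531  0.06914095] 0.16806322276763647 [3.76002418e-02 9.99291110e-01 4.32428890e-04 1.82016877e-03]
```

View pics/e.png

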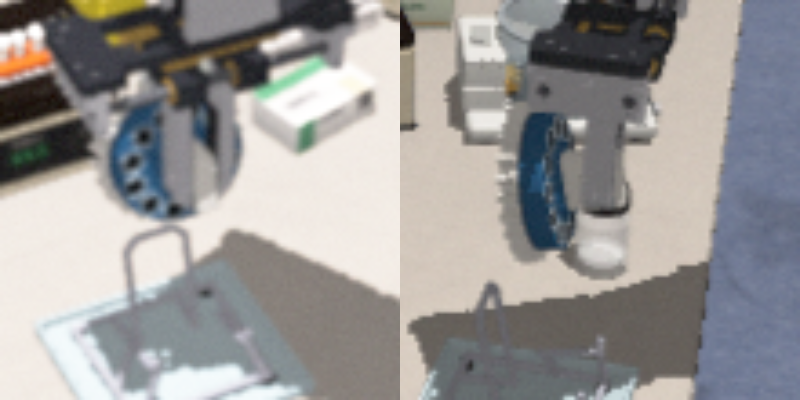

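```bash
python3 - <<'E'
from h import *
import pickle
b=pickle.load(open('a_side.pkl','rb'));b2=pickle.load(open('b_scene.pkl','rb'))
print(plane(b,[(298,222),(310,222),(310,240),(290,240)],.032).round(3))
print(plane(b2,[(332,219),(350,206),(366,217),(345,231)],.02).round(3))
print(plane(b,[(372,228),(275,200),(250,338)],.07).round(3))
C=cloud(b)
# height map of region x .33-.65,y -.2..0.14
m=(C[...,2]>.012)&(C[...,2]<.3)&(C[...,0]>.3)
P=C[m]
for x in np.arange(.34,.7,.02):
    print(round(x,2),''.join('#' if (((abs(P[:,0]-x)<.01)&(abs(P[:,1]-y)<.01)).sum()>1) else '.' for y in np.arange(-.4,.32,.02)))
E
```

```text
[[ 0.634 -0.057  0.032]
 [ 0.599 -0.065  0.032]
 [ 0.576  0.037  0.032]
 [ 0.631  0.049  0.032]]
[[ 0.643  0.017  0.02 ]
 [ 0.67  -0.061  0.02 ]
 [ 0.602 -0.073  0.02 ]
 [ 0.578  0.013  0.02 ]]
[[ 0.408 -0.002  0.07 ]
 [ 0.72  -0.111  0.07 ]
 [ 0.595  0.492  0.07 ]]
0.34 ....................................
0.36 ....................................
0.38 .......#.#..........#.......######..
0.4 .....#####........####......######..
0.42 ...###.###........####......######..
0.44 ...##...###..................#####..
0.46 ...#.....##..................#####..
0.48 ..##.....##.................######..
0.5 ...##....###..................####..
0.52 ...###.#####........................
0.54 .....#######........................
0.56 .....######.........................
0.58 .....##.............................
0.6 ..........##.....#####..............
0.62 .......#####.....#####..............
0.64 #....########....#########.#######..
0.66 #..###########...##....###.#########
0.68 #..###########.........############.
```

Call:
jog_arm(deltas=[-1,0.02,-0.06,0.02,0,-1,0.05,-0.14,0.03,0,-1,0.07,-0.22,0.03,0,-1,0.09,-0.3,0.03,0,-1,0.12,-0.38,0.03,0,-1,0.14,-0.46,0,0,-1,0.16,-0.53,0,0,-1,0.177,-0.574,0,0,-1,0.177,-0.574,-0.02,0,-1,0.177,-0.574,-0.02,0])

```text
time_s: 5.52
tcp_pos: [0.4788, -0.0806, 0.1709]
eef_rot: [0.039, 0.999, 0.001, -0.001]
ft_force: [-0.6, 0.6, -3.2]
grip_width: 0.167
```

Call:
jog_arm(deltas=[-1,0,0,-0.06,0,-1,0,0,-0.12,0,-1,0,0,-0.17,0,-1,0,0,-0.21,0,-1,0,0,-0.22,0,-1,0,0,-0.22,0])

```text
time_s: 6.02
tcp_pos: [0.4777, -0.0794, 0.0596]
eef_rot: [0.038, 0.999, 0.001, -0.002]
ft_force: [-0.2, -0.6, -1.6]
grip_width: 0.17
```

```bash
python3 look.py f
```

```text
6.1667 [ 0.47941256 -0.0802849   0.06212985] [ 1.58560113 -0.39073616 -1.96413495] [ 0.04360618 -0.07792311 -0.00771084] 0.1668031470631966 [3.85017558e-02 9.99258140e-01 8.76615359e-04 1.24985668e-04]
```

View pics/f.png

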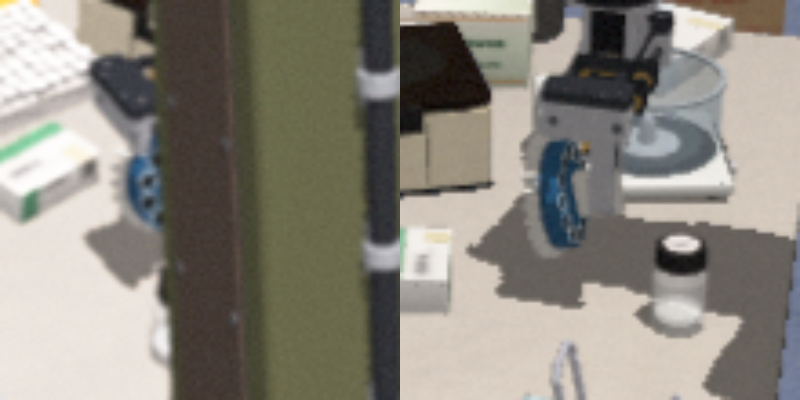

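View pics/f_w.png

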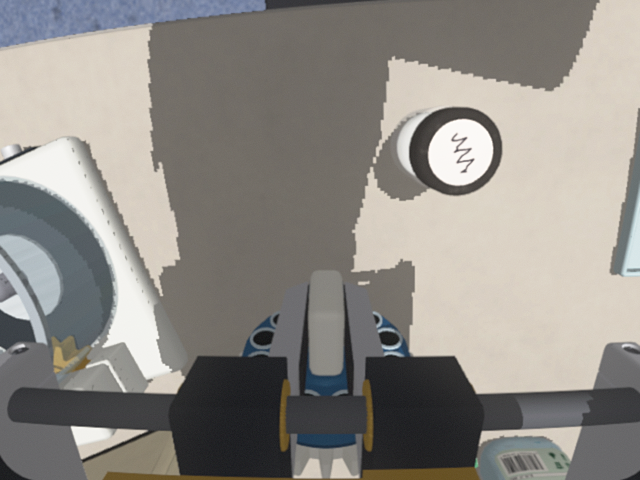

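Call:
jog_arm(deltas=[-1,0,0,0,0,-1,0,0,0,0,-1,0,0,0,0,-1,0,0,0,0], newtons=5)

```text
time_s: 6.5
tcp_pos: [0.4796, -0.0803, 0.0625]
eef_rot: [0.039, 0.999, 0.001, 0.0]
ft_force: [-0.8, -1.3, -2.1]
grip_width: 0.172
```

```bash
python3 look.py g
```

```text
6.65 [ 0.47940485 -0.08029641  0.06220448] [ 0.8467183   0.11359663 -2.0658711 ] [ 0.0614289  -0.1088155   0.05662547] 0.17105102370650008 [3.85140835e-02 9.99257655e-01 8.79154326e-04 1.78090172e-04]
```

View pics/g.png

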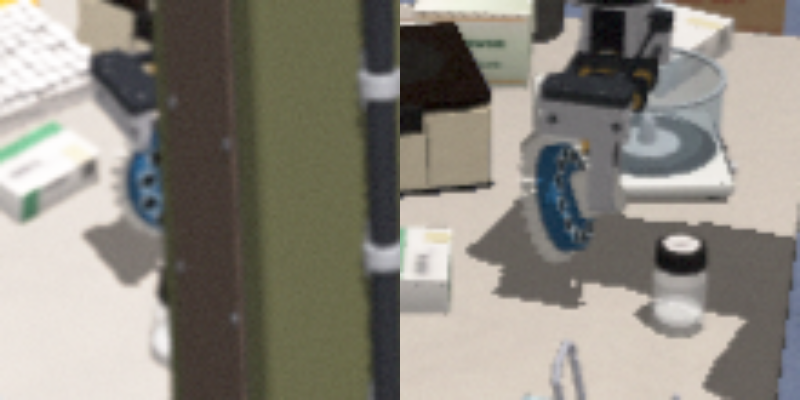

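Call:
jog_arm(deltas=[-1,0,0,0,0,-1,0,0,0,0,-1,0,0,0,0,-1,0,0,0,0], newtons=4)

```text
time_s: 6.98
tcp_pos: [0.4794, -0.0803, 0.0622]
eef_rot: [0.039, 0.999, 0.001, 0.0]
ft_force: [0.3, 0.3, -1.9]
grip_width: 0.171
```

```bash
python3 look.py i
```

```text
7.1333 [ 0.47943228 -0.08030542  0.0622089 ] [ 1.91421936 -0.10265685 -2.30489279] [ 0.05010401 -0.13972659  0.07423827] 0.17280343585992491 [3.85225701e-02 9.99257327e-01 8.75260421e-04 1.98978820e-04]
```

View pics/i.png

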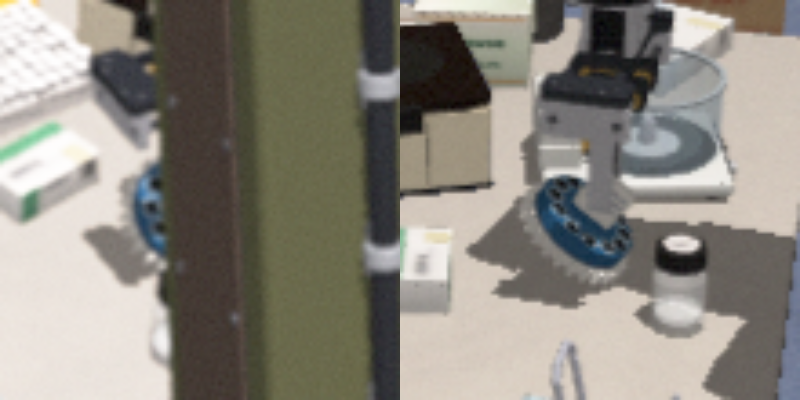

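View pics/i_w.png

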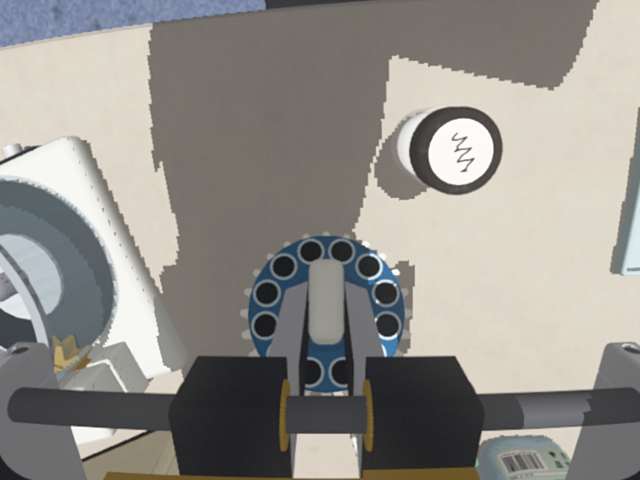

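Call:
jog_arm(deltas=[-1,0,0,0,0,-1,0,0,0,0,-1,0,0,0,0,-1,0,0,0,0])

```text
time_s: 7.47
tcp_pos: [0.4794, -0.0803, 0.0622]
eef_rot: [0.039, 0.999, 0.001, 0.0]
ft_force: [0.1, 0.1, -1.8]
grip_width: 0.171
```

```bash
python3 look.py j
```

```text
7.6167 [ 0.47942424 -0.08031696  0.06220449] [-0.4693047  -0.04905666 -1.62133909] [ 0.10495693 -0.08363913 -0.02400779] 0.16648882337433524 [3.85272685e-02 9.99257156e-01 8.66857122e-04 1.85510542e-04]
```

View pics/j.png

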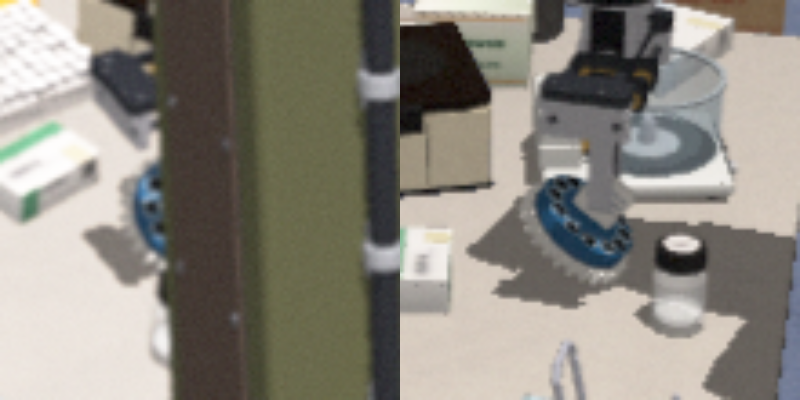

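View pics/j_w.png

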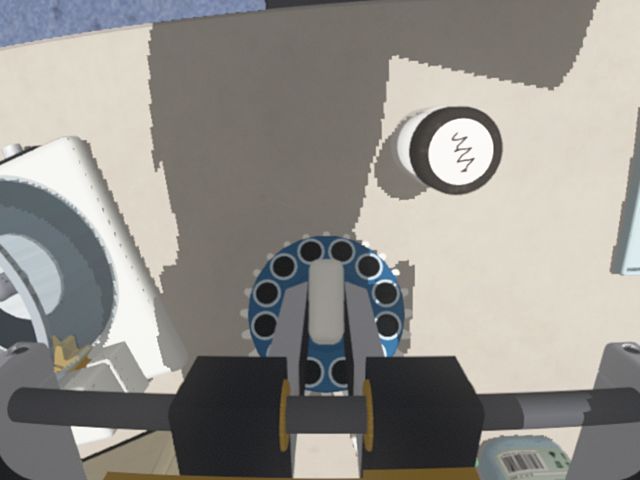

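Call:
jog_arm(deltas=[-1,0,0,0,0,-1,0,0,0,0,-1,0,0,0,0,-1,0,0,0,0], newtons=3)

```text
time_s: 7.95
tcp_pos: [0.4794, -0.0803, 0.0622]
eef_rot: [0.039, 0.999, 0.001, 0.0]
ft_force: [0.1, 0.8, -1.9]
grip_width: 0.17
```

```bash
python3 look.py k
```

```text
8.1 [ 0.47944249 -0.08030511  0.06221056] [ 0.04584006  0.66328175 -1.91689996] [ 0.04144843 -0.06760459  0.01400947] 0.1671640512628233 [3.85049503e-02 9.99258008e-01 8.72934714e-04 2.00081468e-04]
```

View pics/k.png

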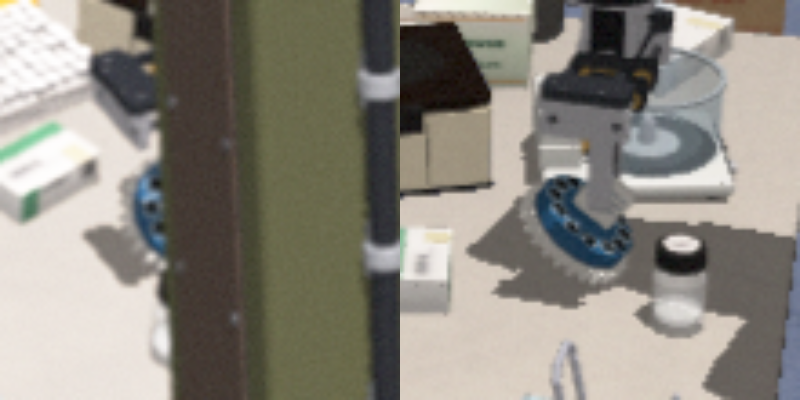

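View pics/k_w.png

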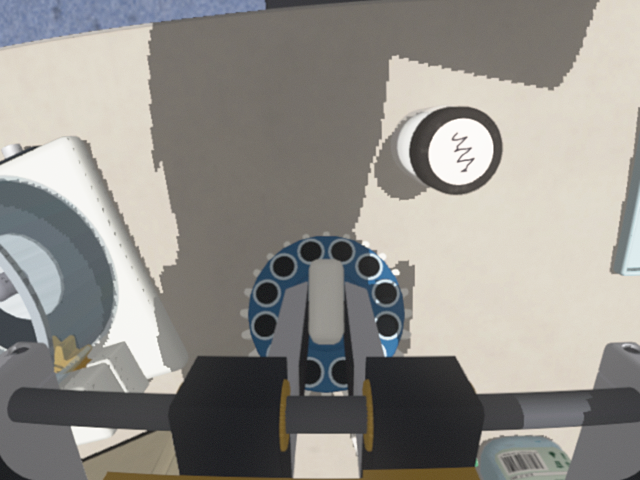

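```bash
cat > tilt.py <<'E'
import sys,pickle
from h import *
A,B,W,s=pickle.load(open(sys.argv[1]+'.pkl','rb'))
for im in (W,B):
    C=cloud(im);h=cv2.cvtColor(im['frame'],cv2.COLOR_BGR2HSV)
    p=s['tcp_pos']
    ok=(cv2.inRange(h,(98,120,40),(114,255,255))>0)&(np.linalg.norm(C-p,axis=2)<.09)
    P=C[ok]
    best=None;rng=np.random.default_rng(0)
    for _ in range(500):
        a,b,c=P[rng.choice(len(P),3,replace=False)];n=np.cross(b-a,c-a)
        if np.linalg.norm(n)<1e-5: continue
        n/=np.linalg.norm(n);i=abs((P-a)@n)<.0025
        if best is None or i.sum()>best.sum(): best=i
    Q=P[best];n=np.linalg.svd(Q-Q.mean(0))[2][2];n*=np.sign(n[2])
    print(len(P),best.sum(),Q.mean(0).round(4),'n',n.round(3),'elev',np.degrees(np.arcsin(n[2])).round(1),'az',np.degrees(np.arctan2(n[1],n[0])).round(1), 'Pmax',P.max(0).round(3),'min',P.min(0).round(3))
E
python3 tilt.py k; python3 tilt.py g
```

```text
3075 3006 [ 0.4894 -0.0821  0.0532] n [-0.572  0.043  0.819] elev 55.0 az 175.7 Pmax [ 0.526 -0.039  0.107] min [ 0.455 -0.124  0.028]
176 84 [ 0.4955 -0.0527  0.0517] n [-0.547  0.206  0.811] elev 54.2 az 159.4 Pmax [ 0.531 -0.033  0.076] min [ 0.461 -0.096  0.02 ]
1409 1093 [ 0.5063 -0.0842  0.0805] n [-0.951  0.072  0.302] elev 17.6 az 175.7 Pmax [ 0.532 -0.04   0.123] min [ 0.484 -0.125  0.045]
156 64 [ 0.5157 -0.0533  0.0785] n [-0.747  0.443  0.496] elev 29.8 az 149.3 Pmax [ 0.531 -0.034  0.109] min [ 0.495 -0.101  0.035]
```

Call:
jog_arm(deltas=[-1,0,0,-0.006,0,-1,0,0,-0.012,0,-1,0.008,0,-0.014,0,-1,0.016,-0.001,-0.016,0,-1,0.026,-0.002,-0.019,0,-1,0.038,-0.003,-0.024,0,-1,0.05,-0.004,-0.029,0,-1,0.05,-0.004,-0.029,0], newtons=3)

```text
time_s: 8.77
tcp_pos: [0.5051, -0.0824, 0.0469]
eef_rot: [0.038, 0.999, 0.001, -0.0]
ft_force: [0.1, -0.4, -2.2]
grip_width: 0.166
```

```bash
python3 look.py l; python3 tilt.py l
```

```text
8.9167 [ 0.50419213 -0.08226779  0.04741151] [-0.53985508  0.11250353 -2.16200704] [ 0.00822537 -0.12806168 -0.01684714] 0.17138469183045887 [ 3.84991171e-02  9.99258190e-01  9.20913453e-04 -1.98296812e-04]
4066 3824 [ 0.4948 -0.0831  0.0355] n [-0.175  0.013  0.984] elev 79.9 az 175.9 Pmax [ 0.551 -0.04   0.046] min [ 0.465 -0.126  0.023]
171 74 [ 0.5057 -0.0532  0.0303] n [-0.239  0.377  0.895] elev 63.5 az 122.4 Pmax [ 0.547 -0.033  0.043] min [ 0.469 -0.099  0.015]
```

View pics/l.png

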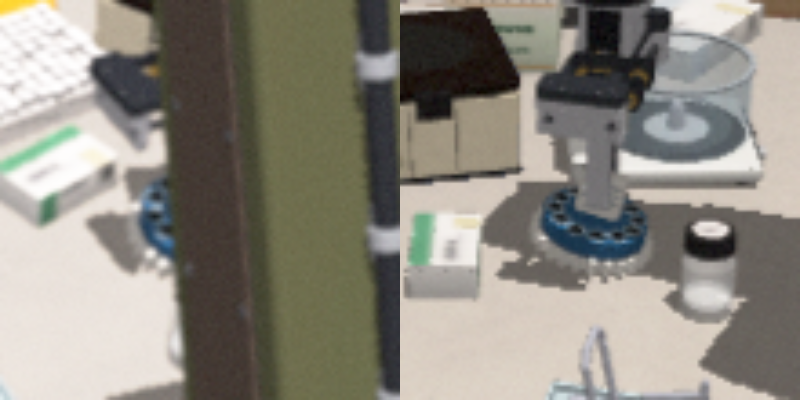

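Call:
jog_arm(deltas=[-1,0.006,-0.001,-0.005,0,-1,0.012,-0.001,-0.01,0,-1,0.018,-0.001,-0.015,0,-1,0.022,-0.001,-0.02,0,-1,0.022,-0.001,-0.023,0,-1,0.022,-0.001,-0.023,0], newtons=3)

```text
time_s: 9.42
tcp_pos: [0.5154, -0.0828, 0.0357]
eef_rot: [0.038, 0.999, 0.001, -0.0]
ft_force: [0.1, -0.1, -1.2]
grip_width: 0.169
```

```bash
python3 look.py m; python3 tilt.py m
```

```text
9.5667 [ 0.51501583 -0.08266892  0.03578178] [ 0.58299916 -0.54014393 -2.5097619 ] [-0.04326612 -0.22295551  0.04727861] 0.16807039818021907 [ 3.84949866e-02  9.99258227e-01  1.00254424e-03 -3.56402565e-04]
5321 4540 [ 0.4969 -0.0817  0.0291] n [-0.011 -0.     1.   ] elev 89.4 az -179.1 Pmax [ 0.543 -0.04   0.033] min [ 0.469 -0.126  0.015]
167 83 [ 0.5112 -0.0545  0.0246] n [-0.037  0.156  0.987] elev 80.8 az 103.5 Pmax [ 0.553 -0.034  0.033] min [ 0.472 -0.09   0.012]
```

View pics/m.png

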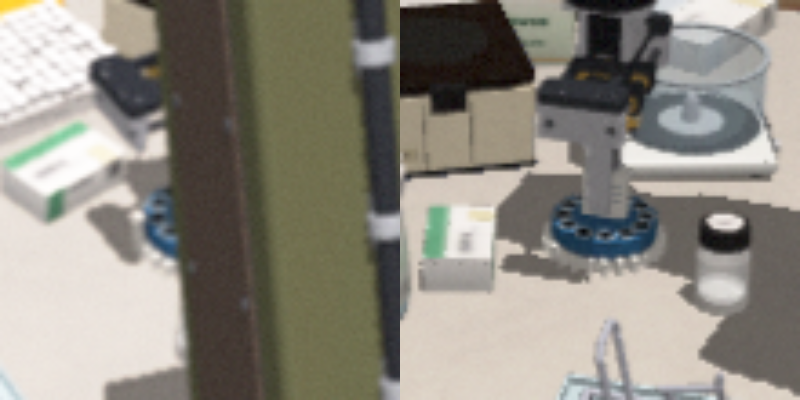

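View pics/m_w.png

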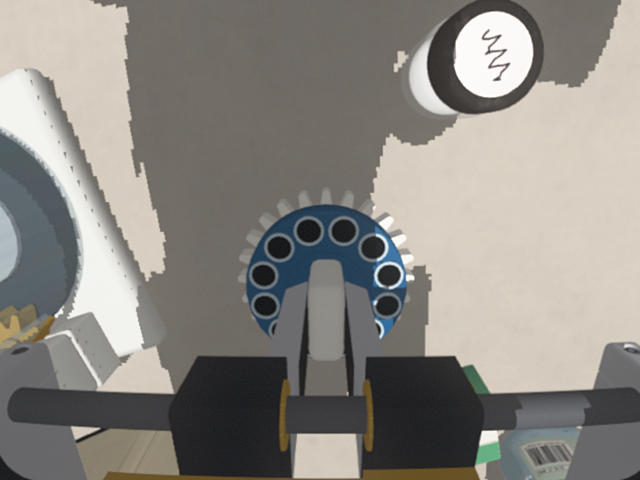

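Call:
jog_arm(deltas=[-0.5,0,0,0,0,-0.4,0,0,0,0,-0.3,0,0,0,0,-0.3,0,0,0,0,-0.3,0,0,0,0,-0.3,0,0,0.04,0,-0.3,0,0,0.1,0,-0.3,0,0,0.16,0,-0.3,-0.04,0,0.24,0,-0.3,-0.04,0,0.24,0], newtons=10)

```text
time_s: 10.4
tcp_pos: [0.4957, -0.0831, 0.1617]
eef_rot: [0.038, 0.999, 0.0, 0.003]
ft_force: [1.1, 0.5, 0.4]
grip_width: 0.35
```

```bash
python3 look.py n; python3 tilt.py n
```

```text
10.55 [ 0.4949899  -0.08268309  0.15562764] [0.13341193 0.06655824 0.28465991] [ 0.0395283  -0.13078775 -0.0149535 ] 0.3477183886920403 [ 3.85620510e-02  9.99255745e-01  9.56505356e-04 -1.01437970e-04]Traceback (most recent call last):
  File "tilt.py", line 11, in <module>
    a,b,c=P[rng.choice(len(P),3,replace=False)];n=np.cross(b-a,c-a)
            ~~~~~~~~~~^^^^^^^^^^^^^^^^^^^^^^^^
  File "numpy/random/_generator.pyx", line 864, in numpy.random._generator.Generator.choice
ValueError: a must be a positive integer unless no samples are taken
```

View pics/n_w.png

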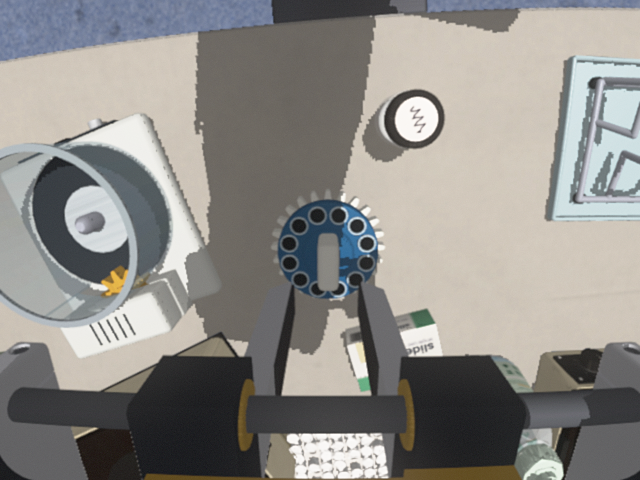

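```bash
python3 - <<'E'
import pickle
from h import *
A,B,W,s=pickle.load(open('n.pkl','rb'))
h=cv2.cvtColor(W['frame'],cv2.COLOR_BGR2HSV);C=cloud(W)
m=cv2.inRange(h,(98,110,30),(114,255,255));m[300:]=0;m[:150]=0
n,l,st,ce=cv2.connectedComponentsWithStats(m);k=1+np.argmax(st[1:,4]);print(st[k])
m=(l==k).astype(np.uint8);c=max(cv2.findContours(m,cv2.RETR_EXTERNAL,cv2.CHAIN_APPROX_NONE)[0],key=cv2.contourArea)[:,0].astype(float)
def fitc(P):
    from scipy.optimize import least_squares
    f=lambda q:np.hypot(P[:,0]-q[0],P[:,1]-q[1])-q[2]
    r=least_squares(f,[*P.mean(0)[:2],.044],loss='soft_l1',f_scale=.001);return r.x
P=plane(W,cv2.convexHull(c.astype(np.float32))[:,0],.028);print('disc',fitc(P))
# bar top
b=(h[...,1]<45)&(h[...,2]>100)&(C[...,2]>.06)&(C[...,2]<.075)
b[:200]=0
n,l,st,ce=cv2.connectedComponentsWithStats(b.astype(np.uint8))
for k in range(1,n):
    if st[k,4]>100:
        v,u=np.nonzero(l==k);P=plane(W,np.c_[u,v].astype(np.float32),.068)
        r=cv2.minAreaRect((P[:,:2]*1000).astype(np.float32));print(st[k],'rect mm',r,C[l==k].mean(0))
cv2.imwrite('pics/n_mix.png',cv2.resize(W['frame'][100:370,0:240],(711,800))[:600]) 
cv2.imwrite('pics/n_mix.png',cv2.resize(W['frame'][130:340,0:240],(686,600),interpolation=cv2.INTER_CUBIC))
E
```

```text
[ 279  201   98   94 2842]
disc [ 0.51166559 -0.08259265  0.04343114]
[134 200  21  64 548] rect mm ((473.42041015625, -216.41940307617188), (11.805977821350098, 49.26466751098633), 87.84963989257812) [ 0.46955547 -0.21572611  0.06760727]
[   0  232  115   81 1580] rect mm ((510.5596923828125, -309.2078857421875), (103.04365539550781, 40.607051849365234), 52.89965057373047) [ 0.51105597 -0.31918475  0.06728052]
[317 242  22  49 971] rect mm ((511.18804931640625, -82.92420196533203), (16.211271286010742, 38.99467849731445), 86.1810302734375) [ 0.5112872  -0.08257416  0.06752676]
[  60  286  117   73 3277] rect mm ((547.6041870117188, -260.29779052734375), (43.87424850463867, 101.50855255126953), 15.790796279907227) [ 0.54618953 -0.24830166  0.07294122]
```

View pics/n_mix.png

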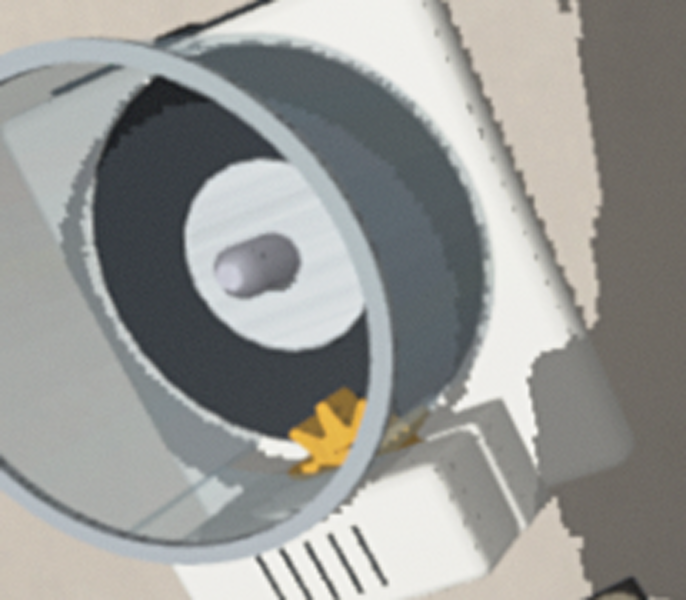

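Call:
jog_arm(deltas=[-0.3,-0.02,-0.06,0.06,0,-0.3,-0.04,-0.14,0.09,0,-0.3,-0.06,-0.22,0.09,0,-0.3,-0.08,-0.3,0.09,0,-0.3,-0.08,-0.38,0.09,0,-0.3,-0.08,-0.38,0.09,0,-0.3,-0.08,-0.38,0.09,0])

```text
time_s: 11.13
tcp_pos: [0.4543, -0.274, 0.1984]
eef_rot: [0.04, 0.999, 0.002, -0.001]
ft_force: [-0.9, 0.6, 0.0]
grip_width: 0.349
```

```bash
python3 look.py o; python3 - <<'E'
import cv2
w=cv2.imread('pics/o_w.png')
E
```

```text
11.2833 [ 0.45512301 -0.27159377  0.19963483] [ 0.22338553 -0.05490558  0.75159026] [ 0.10828882 -0.12733115 -0.02900376] 0.34765777681273907 [ 3.80718118e-02  9.99273596e-01  1.48959797e-03 -7.74203241e-04]
```

View pics/o_w.png

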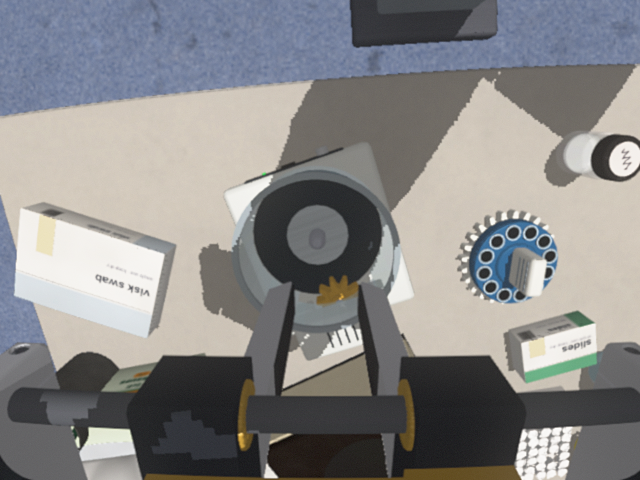

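View pics/o.png

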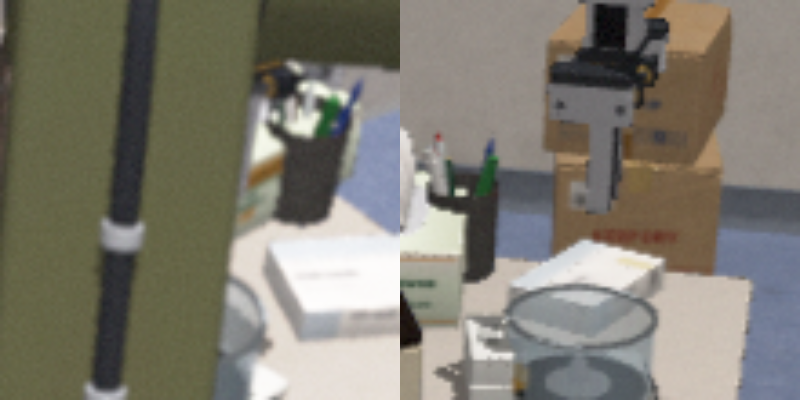

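```bash
python3 - <<'E'
import pickle
from h import *
A,B,W,s=pickle.load(open('o.pkl','rb'))
C=cloud(W);g=cv2.cvtColor(W['frame'],cv2.COLOR_BGR2GRAY)
cv2.imwrite('pics/o_c.png',cv2.resize(W['frame'][160:340,220:420],(800,720))[:600])
for u in range(240,400,10): print(u,g[238,u],C[238,u].round(3),end=' | ')
print()
for v in range(170,300,6): print(v,g[v,318],C[v,318].round(3),end=' | ')
E
```

```text
240 132 [ 0.45  -0.342  0.082] | 250 133 [ 0.463 -0.345  0.036] | 260 48 [ 0.468 -0.338  0.023] | 270 48 [ 0.468 -0.328  0.024] | 280 45 [ 0.469 -0.318  0.024] | 290 113 [ 0.469 -0.308  0.026] | 300 110 [ 0.47  -0.298  0.027] | 310 96 [ 0.464 -0.287  0.048] | 320 102 [ 0.465 -0.278  0.048] | 330 111 [ 0.472 -0.269  0.027] | 340 114 [ 0.473 -0.259  0.027] | 350 43 [ 0.475 -0.249  0.023] | 360 45 [ 0.475 -0.239  0.023] | 370 47 [ 0.476 -0.23   0.024] | 380 52 [ 0.477 -0.219  0.021] | 390 192 [ 0.463 -0.218  0.072] | 
170 99 [ 0.402 -0.274  0.065] | 176 102 [ 0.404 -0.274  0.092] | 182 47 [ 0.417 -0.276  0.024] | 188 45 [ 0.423 -0.277  0.023] | 194 47 [ 0.429 -0.277  0.023] | 200 43 [ 0.434 -0.278  0.023] | 206 116 [ 0.439 -0.278  0.026] | 212 113 [ 0.445 -0.278  0.026] | 218 112 [ 0.451 -0.279  0.028] | 224 115 [ 0.457 -0.279  0.026] | 230 96 [ 0.461 -0.28   0.035] | 236 98 [ 0.463 -0.279  0.047] | 242 106 [ 0.467 -0.28   0.053] | 248 97 [ 0.475 -0.28   0.047] | 254 113 [ 0.487 -0.282  0.027] | 260 116 [ 0.494 -0.282  0.026] | 266 40 [ 0.501 -0.283  0.023] | 272 40 [ 0.508 -0.284  0.022] | 278 43 [ 0.515 -0.284  0.021] | 284 41 [ 0.52  -0.285  0.024] | 290 50 [ 0.527 -0.285  0.023] | 296 99 [ 0.533 -0.286  0.026] |
```

View pics/o_c.png

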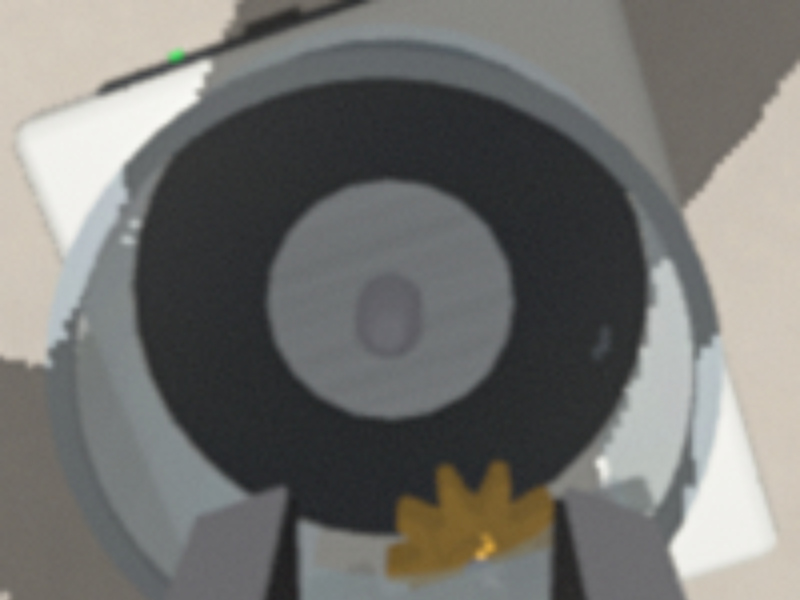

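```bash
python3 - <<'E'
import pickle
from h import *
from scipy.optimize import least_squares
A,B,W,s=pickle.load(open('o.pkl','rb'))
C=cloud(W);g=cv2.cvtColor(W['frame'],cv2.COLOR_BGR2GRAY);h=cv2.cvtColor(W['frame'],cv2.COLOR_BGR2HSV)
m=((g>75)&(g<140)&(np.hypot(C[...,0]-.469,C[...,1]+.279)<.045)).astype(np.uint8)
c=max(cv2.findContours(m,cv2.RETR_EXTERNAL,cv2.CHAIN_APPROX_NONE)[0],key=cv2.contourArea)
P=plane(W,c[:,0].astype(np.float32),.026)
f=lambda q:np.hypot(P[:,0]-q[0],P[:,1]-q[1])-q[2]
r=least_squares(f,[.469,-.279,.03],loss='soft_l1',f_scale=.001);print('shoulder',r.x,len(P),np.abs(r.fun).mean())
t=(C[...,2]>.044)&(C[...,2]<.06)&(np.hypot(C[...,0]-.469,C[...,1]+.279)<.015);print('tip depth',C[t].mean(0),t.sum())
v,u=np.nonzero(t);print(plane(W,[(u.mean(),v.mean())],.049))
print('px tip', plane(W,[(220+390/4,160+312/4)],.05))
# pinion
b=(cv2.inRange(h,(14,110,60),(32,255,255))>0)&(C[...,2]>.02)&(C[...,2]<.05)&(C[...,0]>.48)&(C[...,0]<.56)
print('pinion',C[b].mean(0),C[b].min(0),C[b].max(0))
# guard rim points from side image depth
for im in (A,B,W):
    C=cloud(im)
    q=C[(abs(C[...,2]-.091)<.003)&(np.abs(np.hypot(C[...,0]-.469,C[...,1]+.279)-.065)<.012)]
    if len(q)>15:
        f=lambda p:np.hypot(q[:,0]-p[0],q[:,1]-p[1])-.0655
        print('rim',len(q),least_squares(f,[.469,-.279],loss='soft_l1',f_scale=.002).x)
E
```

```text
shoulder [ 0.46805548 -0.28115389  0.02960988] 170 0.0002629417774360076
tip depth [ 0.46735555 -0.28135588  0.04852709] 223
[[ 0.46721042 -0.28133516  0.049     ]]
px tip [[ 0.46427493 -0.27999758  0.05      ]]
pinion [ 0.52328221 -0.26682395  0.0358965 ] [ 0.51190627 -0.28661664  0.02148179] [ 0.53495803 -0.24547155  0.04275119]
rim 60 [ 0.46724973 -0.27865207]
rim 128 [ 0.46946729 -0.27730157]
rim 3085 [ 0.4680454  -0.28104982]
```

Call:
jog_arm(deltas=[-0.3,0.03,0.08,0,0.008,-0.3,0.05,0.16,0,0.008,-0.3,0.08,0.24,0,0.008,-0.3,0.1,0.31,-0.02,0.008,-0.3,0.112,0.378,-0.05,0.008,-0.3,0.112,0.378,-0.08,0.008,-0.3,0.112,0.378,-0.13,0.008,-0.3,0.112,0.378,-0.17,0.008,-0.3,0.112,0.378,-0.17,0.008])

```text
time_s: 12.03
tcp_pos: [0.5093, -0.0806, 0.111]
eef_rot: [0.033, 0.999, 0.002, -0.004]
ft_force: [-0.6, 0.3, -0.1]
grip_width: 0.345
```

```bash
python3 look.py p
```

```text
12.1833 [ 0.51155051 -0.08205222  0.1156859 ] [ 0.2701411  -0.64798073  1.25868712] [ 0.00687058 -0.1986376  -0.01509176] 0.34929468257139595 [ 3.34173939e-02  9.99440428e-01  1.41523022e-03 -3.26606370e-04]
```

View pics/p_w.png

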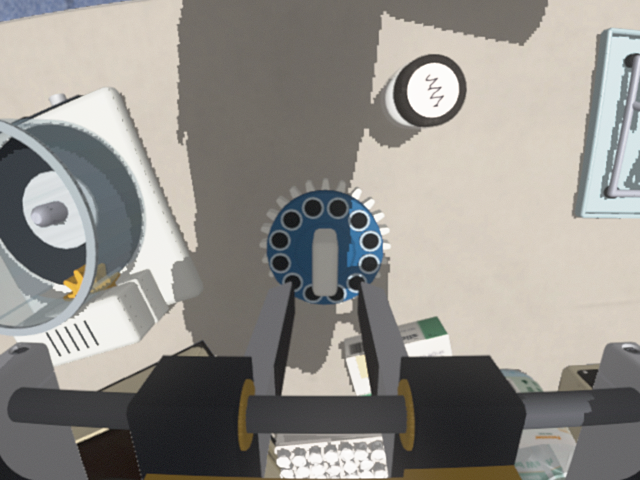

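```bash
python3 - <<'E'
import pickle
from h import *
A,B,W,s=pickle.load(open('p.pkl','rb'))
h=cv2.cvtColor(W['frame'],cv2.COLOR_BGR2HSV);C=cloud(W)
b=(h[...,1]<45)&(h[...,2]>100)&(C[...,2]>.06)&(C[...,2]<.075)&(np.hypot(C[...,0]-.511,C[...,1]+.083)<.03)
v,u=np.nonzero(b);P=plane(W,np.c_[u,v].astype(np.float32),.068);print(b.sum(),cv2.minAreaRect((P[:,:2]*1000).astype(np.float32)))
E
```

```text
1376 ((511.42596435546875, -82.5671615600586), (16.10770034790039, 38.41765594482422), 85.61795043945312)
```

Call:
jog_arm(deltas=[-0.3,0,-0.001,-0.05,-0.005,-0.3,0,-0.001,-0.1,-0.005,-0.3,0,-0.001,-0.14,-0.005,-0.3,0,-0.001,-0.159,-0.005,-0.3,0,-0.001,-0.159,-0.005,-1,0,-0.001,-0.159,-0.005,-1,0,-0.001,-0.159,-0.005,-1,0,-0.001,-0.159,-0.005,-1,0,-0.001,-0.159,-0.005,-1,0,-0.001,-0.159,-0.005], newtons=15)

```text
time_s: 13.02
tcp_pos: [0.5123, -0.0827, 0.0376]
eef_rot: [0.036, 0.999, 0.001, 0.001]
ft_force: [-1.9, 0.6, 8.6]
grip_width: 0.166
```

Call:
jog_arm(deltas=[-1,0,0,0,0,-1,0,0,0.01,0,-1,0,0,0.04,0,-1,0,0,0.1,0,-1,0,0,0.18,0,-1,0,0,0.24,0,-1,0,0,0.24,0])

```text
time_s: 13.6
tcp_pos: [0.5145, -0.0832, 0.1641]
eef_rot: [0.036, 0.999, 0.0, 0.005]
ft_force: [1.0, 0.3, -1.4]
grip_width: 0.164
```

```bash
python3 look.py q; python3 tilt.py q
```

```text
13.75 [ 0.51190916 -0.08260125  0.15703969] [-0.67368969 -1.14352967 -2.2076954 ] [ 0.04600226 -0.09412777  0.04678507] 0.16895615600655495 [3.60100734e-02 9.99350518e-01 1.26377384e-03 4.67747320e-04]
4554 3958 [ 0.4957 -0.0839  0.1499] n [-0.017 -0.001  1.   ] elev 89.0 az -176.7 Pmax [ 0.542 -0.04   0.154] min [ 0.469 -0.126  0.136]
191 80 [ 0.5122 -0.0545  0.1494] n [-0.027  0.179  0.984] elev 79.6 az 98.6 Pmax [ 0.553 -0.034  0.155] min [ 0.472 -0.102  0.135]
```

View pics/q_w.png

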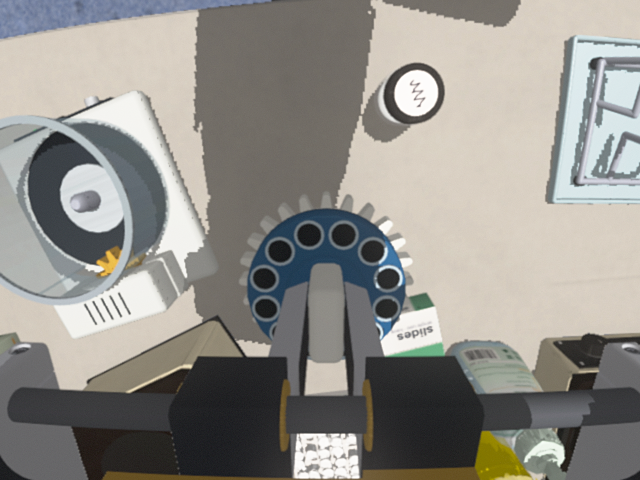

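View pics/q.png

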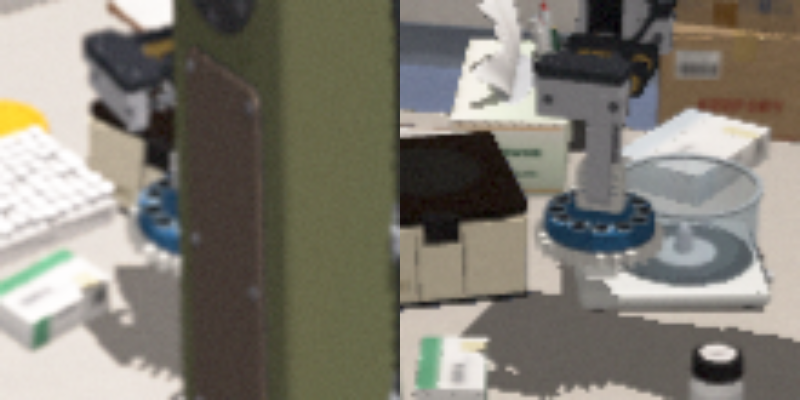

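Call:
jog_arm(deltas=[-1,-0.015,-0.06,0.02,0,-1,-0.03,-0.13,0.02,0,-1,-0.05,-0.2,0.02,0,-1,-0.06,-0.27,0.02,0,-1,-0.075,-0.34,0.02,0,-1,-0.085,-0.38,0,0,-1,-0.087,-0.397,0,0,-1,-0.087,-0.397,0,0,-1,-0.087,-0.397,0,0])

```text
time_s: 14.5
tcp_pos: [0.4683, -0.2804, 0.1562]
eef_rot: [0.036, 0.999, 0.002, -0.0]
ft_force: [-0.1, 0.2, -1.8]
grip_width: 0.168
```

```bash
python3 look.py r
```

```text
14.65 [ 0.46884424 -0.279893    0.15713142] [-0.06524153  0.47967472 -1.07338363] [ 0.03196262 -0.1506399   0.00639566] 0.17073269034509067 [3.52661038e-02 9.99376948e-01 1.34677199e-03 4.51123426e-04]
```

View pics/r_w.png

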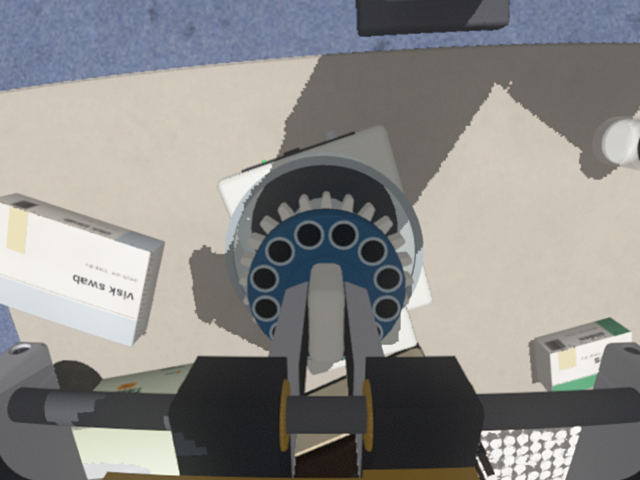

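View pics/r.png

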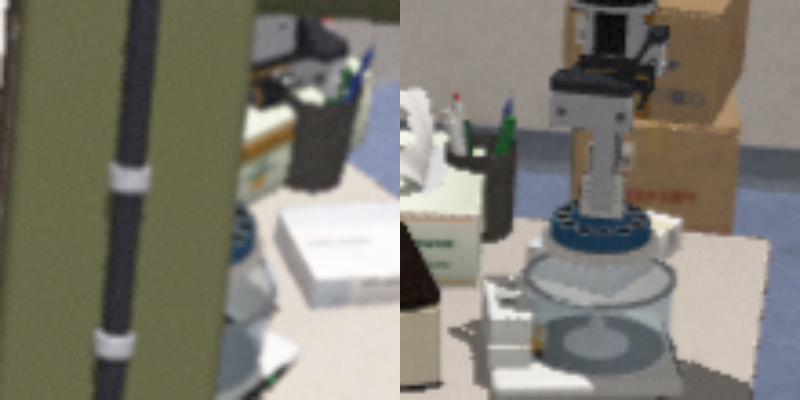

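Call:
jog_arm(deltas=[-1,-0.001,-0.0025,0,0,-1,-0.001,-0.0025,-0.04,0,-1,-0.001,-0.0025,-0.08,0,-1,-0.001,-0.0025,-0.11,0,-1,-0.001,-0.0025,-0.13,0,-1,-0.001,-0.0025,-0.13,0,-1,-0.001,-0.0025,-0.13,0])

```text
time_s: 15.23
tcp_pos: [0.4686, -0.2809, 0.0925]
eef_rot: [0.035, 0.999, 0.001, 0.0]
ft_force: [-0.5, 0.1, -1.1]
grip_width: 0.171
```

```bash
python3 look.py t; python3 - <<'E'
import pickle
from h import *
from scipy.optimize import least_squares
A,B,W,s=pickle.load(open('t.pkl','rb'))
C=cloud(W);h=cv2.cvtColor(W['frame'],cv2.COLOR_BGR2HSV)
q=C[(abs(C[...,2]-.091)<.003)&(np.abs(np.hypot(C[...,0]-.469,C[...,1]+.279)-.065)<.012)]
f=lambda p:np.hypot(q[:,0]-p[0],q[:,1]-p[1])-.0655
print('rim',len(q),least_squares(f,[.469,-.279],loss='soft_l1',f_scale=.002).x)
m=cv2.inRange(h,(98,110,30),(114,255,255));m[345:]=0;m[:150]=0;m=cv2.morphologyEx(m,cv2.MORPH_OPEN,np.ones((3,3)))
n,l,st,ce=cv2.connectedComponentsWithStats(m);k=1+np.argmax(st[1:,4])
v,u=np.nonzero(l==k);hull=cv2.convexHull(np.c_[u,v].astype(np.float32))[:,0]
z=s['tcp_pos'][2]-.036+.028
P=plane(W,hull,z);cut=hull[:,1]<300;P=P[cut]
f=lambda p:np.hypot(P[:,0]-p[0],P[:,1]-p[1])-.044
r=least_squares(f,[.468,-.281],loss='soft_l1',f_scale=.001);print('disc c',r.x,abs(r.fun).mean(),len(P))
E
```

```text
15.3833 [ 0.46886207 -0.2813656   0.09327226] [ 0.55267138  0.1247865  -2.14846492] [ 0.05597056 -0.10732297 -0.02168947] 0.16732330156050526 [3.51817293e-02 9.99379828e-01 8.57769248e-04 1.21253049e-03]
rim 6408 [ 0.46788986 -0.28114567]
disc c [ 0.46783481 -0.28148499] 0.002108293822029953 22
```

View pics/t_w.png

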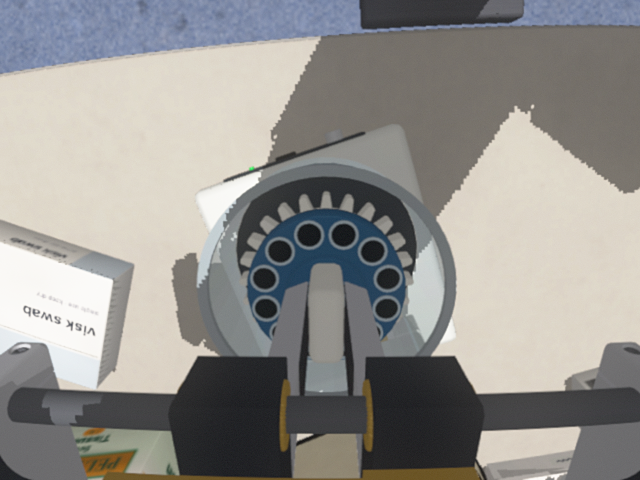

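Call:
jog_arm(deltas=[-1,-0.0005,0,-0.005,0,-1,-0.001,0,-0.01,0,-1,-0.001,0,-0.015,0,-1,-0.001,0,-0.02,0,-1,-0.001,0,-0.02,0])

```text
time_s: 15.8
tcp_pos: [0.4681, -0.2812, 0.0826]
eef_rot: [0.035, 0.999, 0.001, 0.001]
ft_force: [-0.3, 0.4, -2.0]
grip_width: 0.169
```

Call:
jog_arm(deltas=[-1,0,0,-0.004,0,-1,0,0,-0.008,0,-1,0,0,-0.012,0,-1,0,0,-0.016,0,-1,0,0,-0.016,0])

```text
time_s: 16.22
tcp_pos: [0.4681, -0.2813, 0.0746]
eef_rot: [0.035, 0.999, 0.001, 0.001]
ft_force: [-1.5, 0.5, 1.3]
grip_width: 0.169
```

Call:
jog_arm(deltas=[-1,0,0,-0.004,0,-1,0,0,-0.006,0.02,-1,0,0,-0.006,0.04,-1,0,0,-0.008,0.06,-1,0,0,-0.008,0.08,-1,0,0,-0.008,0.08])

```text
time_s: 16.72
tcp_pos: [0.468, -0.2817, 0.0715]
eef_rot: [-0.007, 1.0, 0.001, 0.001]
ft_force: [-6.5, -0.4, 10.2]
grip_width: 0.167
```

Call:
jog_arm(deltas=[-1,0,0,0,0.02,-1,0,0,0,0.04,-1,0,0,0,0.06,-1,0,0,0,0.06])

```text
time_s: 17.05
tcp_pos: [0.468, -0.2816, 0.0713]
eef_rot: [-0.039, 0.999, 0.001, 0.001]
ft_force: [-0.9, 0.3, -2.3]
grip_width: 0.17
```

```bash
python3 look.py u; python3 tilt.py u
```

```text
17.2 [ 0.4680146  -0.28154852  0.07122153] [-0.1913672   0.38439832 -1.63255021] [ 1.55379865e-01 -7.73962155e-05  1.21360555e-02] 0.16946369939548964 [-3.84451505e-02  9.99259958e-01  9.27863929e-04  8.03425598e-04]
5017 4465 [ 0.452  -0.2829  0.0626] n [-0.064 -0.009  0.998] elev 86.3 az -171.6 Pmax [ 0.512 -0.238  0.068] min [ 0.425 -0.325  0.022]Traceback (most recent call last):
  File "tilt.py", line 11, in <module>
    a,b,c=P[rng.choice(len(P),3,replace=False)];n=np.cross(b-a,c-a)
            ~~~~~~~~~~^^^^^^^^^^^^^^^^^^^^^^^^
  File "numpy/random/_generator.pyx", line 920, in numpy.random._generator.Generator.choice
ValueError: Cannot take a larger sample than population when replace is False
```

View pics/u.png

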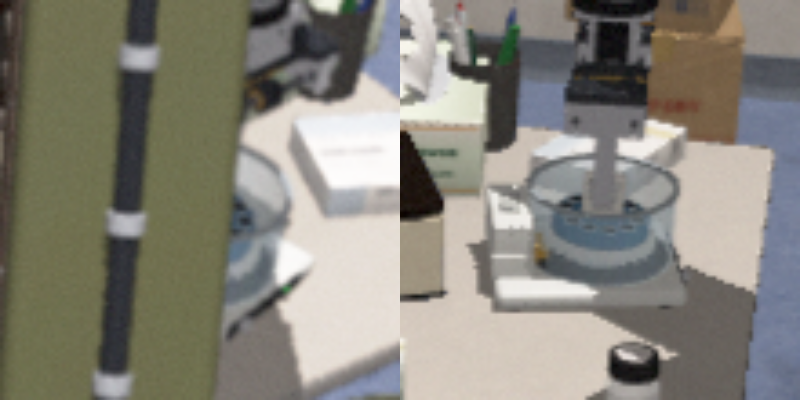

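View pics/u_w.png

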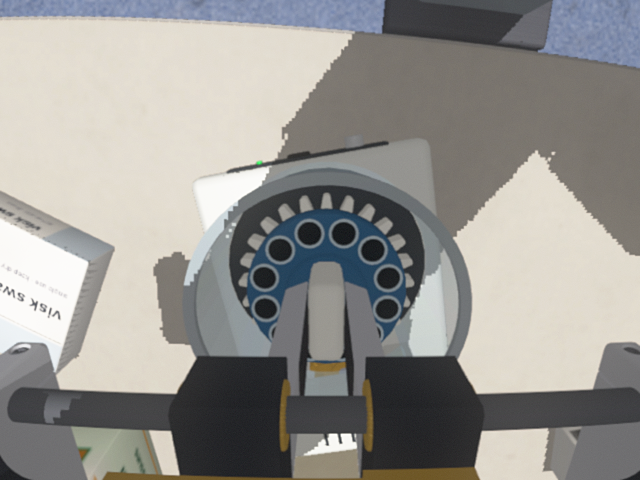

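Call:
jog_arm(deltas=[-1,0,0,-0.003,0,-1,0,0,-0.006,0,-1,0,0,-0.009,0,-1,0,0,-0.012,0,-1,0,0,-0.012,0], newtons=8)

```text
time_s: 17.62
tcp_pos: [0.4679, -0.2815, 0.0648]
eef_rot: [-0.038, 0.999, 0.001, 0.001]
ft_force: [0.1, -0.1, -1.5]
grip_width: 0.172
```

Free descent; the teeth are engaging. Continue.

Call:
jog_arm(deltas=[-1,0,0,-0.003,0,-1,0,0,-0.006,0,-1,0,0,-0.008,0,-1,0,0,-0.008,0], newtons=5)

```text
time_s: 17.95
tcp_pos: [0.4685, -0.2816, 0.0612]
eef_rot: [-0.038, 0.999, 0.001, 0.001]
ft_force: [1.2, 1.0, 2.2]
grip_width: 0.167
```

```bash
python3 look.py v; python3 tilt.py v 2>/dev/null
```

```text
18.1 [ 0.46834727 -0.28163367  0.06117829] [3.27240502 0.78643727 5.06709256] [ 0.32215426 -0.68233412  0.04545513] 0.16939510173831912 [-3.84309849e-02  9.99260289e-01  7.43508219e-04  1.17545050e-03]
5128 4355 [ 0.4524 -0.2827  0.055 ] n [-0.007  0.001  1.   ] elev 89.6 az 175.5 Pmax [ 0.518 -0.239  0.059] min [ 0.425 -0.325  0.022]
```

View pics/v_w.png

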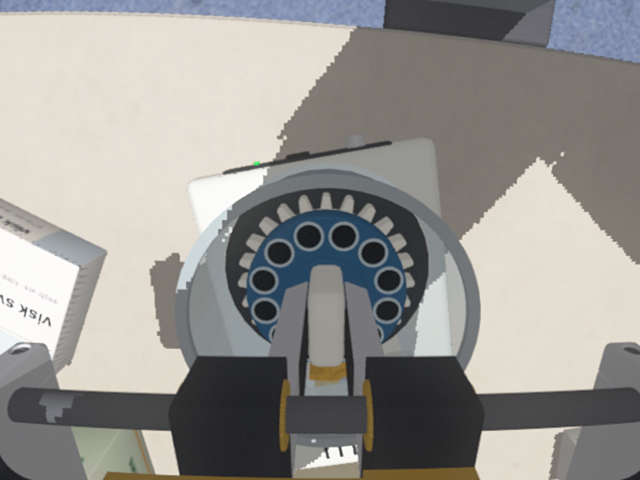

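Call:
jog_arm(deltas=[-1,0,0,-0.002,0.008,-1,0,0,-0.003,0.015,-1,0,0,-0.003,0,-1,0,0,-0.003,-0.015,-1,0,0,-0.003,0,-1,0,0,-0.002,0], newtons=4)

```text
time_s: 18.6
tcp_pos: [0.468, -0.2816, 0.0598]
eef_rot: [-0.039, 0.999, 0.001, 0.001]
ft_force: [0.4, 0.6, -2.5]
grip_width: 0.17
```

```bash
python3 look.py w; python3 tilt.py w 2>/dev/null
```

```text
18.75 [ 0.46801209 -0.2814867   0.05978974] [-1.05997058 -0.42894979 -1.51783189] [ 0.02020082 -0.05206147 -0.01649728] 0.16740668718739632 [-3.84667495e-02  9.99259082e-01  1.01139495e-03  7.57219101e-04]
5175 4465 [ 0.4519 -0.2825  0.0551] n [-0.006 -0.     1.   ] elev 89.6 az -177.0 Pmax [ 0.499 -0.238  0.059] min [ 0.425 -0.325  0.04 ]
```

Call:
jog_arm(deltas=[-0.6,0,0,0,0,-0.5,0,0,0,0,-0.4,0,0,0,0,-0.4,0,0,0,0,-0.4,0,0,0.02,0,-0.4,0,0,0.08,0,-0.4,0,0,0.15,0,-0.4,0,0,0.2,0,-0.4,0,0,0.2,0,-0.4,0,0,0.2,0])

```text
time_s: 19.58
tcp_pos: [0.4684, -0.2818, 0.1615]
eef_rot: [-0.038, 0.999, 0.0, 0.002]
ft_force: [0.1, 1.1, -0.8]
grip_width: 0.297
```

```bash
python3 look.py x; sed -i 's/<.09)/<.16)/' tilt.py; python3 tilt.py x 2>/dev/null; python3 - <<'E'
import pickle
from h import *
from scipy.optimize import least_squares
A,B,W,s=pickle.load(open('x.pkl','rb'))
C=cloud(W);h=cv2.cvtColor(W['frame'],cv2.COLOR_BGR2HSV)
b=(h[...,1]<60)&(h[...,2]>90)&(C[...,2]>.084)&(C[...,2]<.1)&(np.hypot(C[...,0]-.468,C[...,1]+.281)<.035)
v,u=np.nonzero(b);P=plane(W,np.c_[u,v].astype(np.float32),.094);print(b.sum(),cv2.minAreaRect((P[:,:2]*1000).astype(np.float32)),'top z',np.median(C[b][:,2]))
E
```

```text
19.7333 [ 0.4675572  -0.28118163  0.15879065] [-0.1325111  -0.10991182  0.06956949] [ 0.06392364 -0.13731413 -0.00340545] 0.30117801936953464 [-3.84691649e-02  9.99258587e-01  1.54903672e-03  3.13242133e-05]
3398 3007 [ 0.463  -0.2826  0.0557] n [-0.011 -0.004  1.   ] elev 89.3 az -161.9 Pmax [ 0.511 -0.235  0.06 ] min [ 0.425 -0.324  0.021]
1228 ((467.0278625488281, -281.8385009765625), (39.260433197021484, 16.496267318725586), 4.398362159729004) top z 0.09405812216305505
```

View pics/x_w.png

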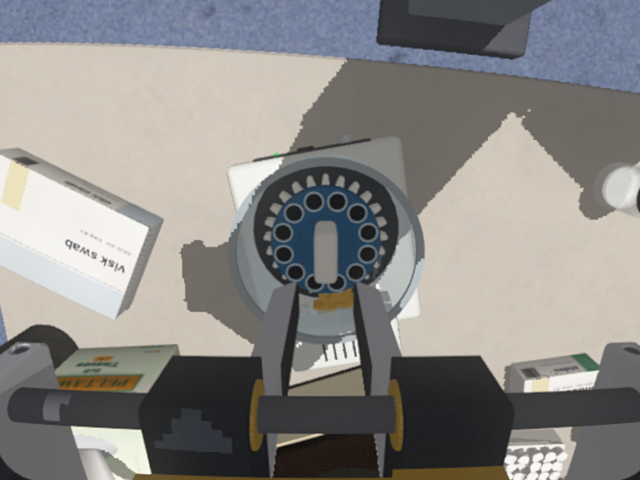

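View pics/x.png

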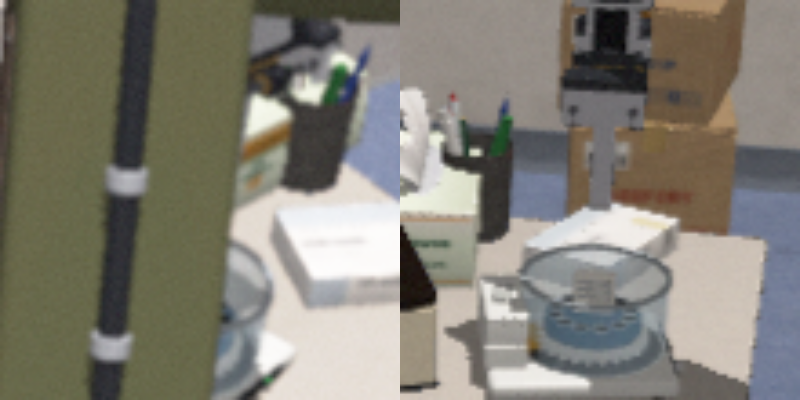

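```bash
python3 -c "
from bench import robot
print(robot.job_done()); print(robot.get_state()['time_s'])"
```

```text
the job is handed in; nothing more can be done
None
the job is handed in; nothing more can be done
```

The carousel is back on its mixer, in mesh, level and let go. I handed the job in at about 20 s of the 61 s allowed; the hand-in gives no verdict.

**What I did:**
- I took the carousel from the rack by its grip.
- Loosening the grip to 3–5 N let it swing down under its own weight to about 55° from horizontal. Rolling it over its rim edge on the bare table then brought it flat, and I let go.
- I took the grip again from straight above and lowered the carousel inside the guard onto the spindle.
- One slow turn of about 8°, pressing with about 10 N, brought the teeth into mesh. After that it went down without resistance, and I let go.

**Last checks, after release:**

| Check | Measured | Should be |
|---|---|---|
| Top of the grip, height | 94.1 mm | 94 mm when fully home |
| Disc tilt | about 0.7° (0.012 rad) | below 0.05 rad |
| Axis to measured seat, sideways | about 1.2 mm | below 5 mm |

- **Fingers:** they are about 8 cm above the grip's middle (TCP 159 mm above the table), and the force on the tool reads nearly zero.
- **Other objects:** the jar and the slide box showed no movement in the pictures, and the tool never came near the gel bottle or the tip rack. I did not re-measure the positions of these four at the end.
- **Disagreements:**
  - Disc-height readings from depth ran 1 to 1.7 mm high, already by 1 mm on the flat table, so I trusted the grip-top height instead.
  - Just before release the force still read about −1.5 N, as if the carousel's weight was on the tool. I let go because the carousel had stayed at the same height while the tool went down another 1.4 mm.

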